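# Bolt the preheater's carrier plate in line and load it

## Robot

A 6-joint arm with a two-finger parallel gripper is mounted at the origin on the work surface. World frame = base frame: x ahead of the robot, y to its left, z up, the work surface at z = 0. Lengths are in mm, angles in rad, forces in N, time in s.
With the tool pointing down it reaches from about 250 to 850 mm from the base axis. Payload 12.5 kg.
Tool frame: the origin (TCP) lies between the finger pads; the fingertips stand 17 mm ahead of it and the grasp point (between the pads) lies 2 mm behind it (robot.finger_overhang is the distance from the TCP to the fingertips, in mm); z points along the fingers, y is the line along which they close (so a half turn about z gives the same grasp; the last joint's range is limited). The gripper opens to 93 mm and grips with 3 to 60 N. Pads are 15 mm wide; open, the fingers measure 128 mm over their backs; the gripper's body (75 mm by 188 mm) begins 65 mm behind the grasp point.
Start: joints at [1.02, 0.351, 1.652, -0, 1.139, -0.085], TCP at [246.994, 491.405, 235.633] pointing down, gripper open.
Joint ranges: [-2.75, 2.75], [-0.79, 2.1], [0.01, 2.65], [-1.57, 4.71], [0.07, 3.14], [-2.87, 2.87]. Speed limits (rad/s): [2.22, 2.22, 2.79, 3.14, 3.14, 3.14].

## Interface

Orientations are given as a unit quaternion [w, x, y, z].
In Python, from workcell import robot gives the robot as it stands.
- The arm moves only by the tool play_rows, never from a script. Its argument "commands" is a list of rows, each a list of 3 entries, a list of its own where there are three numbers: the gripper command: -1 is fully open, 1 is shut, values between are in proportion, then the shift along the tool's x, y, z as a fraction of full scale, then the turn about the tool's z as a fraction of full scale. In form: [[fingers, [dx, dy, dz], roll], ...]. A call has 1 to 12 rows; each row shifts and turns the commanded pose from where the row before left it, along the tool's axes as they then stand; what a row does not reach is not made up. Full scale, the value 1, is 5 cm for a shift and 60 degrees for a turn. A row lasts 1/12 s, in which the tool goes at most 41.7 mm and 7.16 degrees, less where a joint would pass 70% of its speed; a pose out of reach is approached as far as the arm can. A call with a number of a shift or a turn outside -1 to 1 is refused whole. A call with a gripper value outside its range is refused whole. The fingers move at their own pace and stop on an object; "newtons" is the grip in N (left out, the last holds). Time passes only in rows, so rows that do not move let the fingers close. It gives the time, the measured TCP pose, the force, the opening and the grip force at its end, in the units of the state.
- robot.state(): the state, without advancing time (a new reading comes with each control period).
- robot.read_camera(name): name is "side" or "top" or "wrist"; returns (picture, depth): 480x640x3 uint8, red, green, blue; 480x640 float32, mm along the optical axis (not along the pixel's ray), 0 where there is no reading.
- robot.camera_info(name): a dict with "mtx" (3x3 intrinsics, pixels), "extrinsics" (4x4, takes a point from world to camera coordinates); the wrist camera has in their place "tool_from_camera" (4x4, takes a point from camera to tool coordinates, whose origin is the TCP and whose axes are the flange's). Camera axes: x right, y down, z forward; pixel columns grow to the right and rows downward; lengths in mm; the calibration is good to about 2 mm. A picture is of the moment at which its call begins: read the wrist's pose just before it. camera_info takes no time and is no camera call.
- robot.job_done(): hands the job in; it is judged then, once.
Trained networks look in the newest picture that a camera, given by its name, has taken for a name from the list of things; names that differ only in an ending like _2 or _b are one class to them, and where a whole thing is asked for, a point or a joint stands for the part that bears it (a point fixed in the world has none). Each returns a list of dicts, best first, with "score" (0 to 1); they miss things now and then, are a little off and sometimes report something else, mostly with a low value. They report only what shows in the picture. A call takes as long as a camera call. They do not tell look-alikes from the thing itself.
- robot.find_in(camera, target): "location" ([x, y, z] in mm, in world coordinates, good to about 4 mm: the middle of the surface that is visible of it).
- robot.trace(camera, target): "region" (480x640 bool, what is visible of it).
The state is a dict: "time": time; "qpos": joint angles; "qd": joint speeds; "effort": joint torques, N m; "tool_pos": TCP position; "tool_rot": TCP orientation; "ft_force": force on the tool from outside, world axes, zero at the start; "ft_torque": the same for the moment, N m; "grip_width": finger opening in mm; "grasp_force": force on a finger pad.
Only numpy, scipy, OpenCV 4.12 (cv2) and the standard library are available. Lean on these libraries where they do the work, as an engineer would, in place of code of your own. Each camera call takes 0.05 s, during which the arm holds its last target. There are 200 camera calls.

## Task

Get the board preheater ready: push the carrier plate round on its pivot pin until it comes up against its rubber stop over the heater, lever its bolt holes into line by pushing the tapered drift well down through one of them, drop one bolt fully home in the other hole while the drift holds the plate, then pull the drift and swap the second bolt in, fully home. Stand the drift back in the rack, lay every relay board flat in a nest of its own on the bolted plate, and turn the thermostat to 180, the broad red mark. Leave everything else on the bench where it is.

Things in the scene. Friction and masses are not known exactly. Their poses are not given: they have to be found in the camera images.
- preheater: Fixed board preheater: light grey steel housing 260 (x) x 200 (y) x 60 mm high, its flat deck 60 mm above the bench. Origin: centre of its underside; x points to its far side, y to its left. On the deck: a dark heater, the carrier plate on its pivot pin (pin at x -100, y +55; its head 22 mm wide, 15 mm above the deck), a small rubber stop at the far end, and the thermostat knob on the right.
- carrier (a joint): Angle (rad) of the carrier plate about its pivot pin, growing anticlockwise from above (swung out to the left); it stays where pushed (1 N at the far end). 0: against the rubber stop, its holes then about 5 mm left of the deck holes. Pushed harder the stop gives like a spring (this value stays 0): about 3.5 N at the holes, 0.029 rad further, lines them up; let go, the plate springs back.
- nests (a point): Centre of the middle nest on the carrier plate's top (68.5 mm above the bench), on the plate's middle line 90 mm from the pivot; x along the plate away from the pivot, y to its left, z up (parallel to the preheater's when lined up). Three nests in a row, at x -42, 0 and +42 mm, each 38 (x) x 54 (y) mm inside rails 4 mm high; a relay board lies in one with its long side along y, either way round.
- plate_hole0 (a point): Centre of the left bolt hole (11.5 mm wide) at the carrier plate's top face, 190 mm from the pivot along the plate, 32 mm left of its middle line. The plate is 240 x 110 x 8 mm, from 25 mm behind the pivot to 215 mm beyond it. Its left edge has a flange 3 mm thick, 10 mm higher than the top, 25 to 165 mm from the pivot: push there. Home, that edge overhangs the housing by 10 mm.
- plate_hole1 (a point): Centre of the right bolt hole (11.5 mm wide, right through the plate) at the carrier plate's top face, 190 mm from the pivot along the plate, 32 mm right of its middle line. Moves with the plate.
- deck_hole0 (a point): Centre of the mouth of the left deck hole (11.5 mm wide, 52 mm deep, sharp edge) in the preheater's deck, 60 mm above the bench, under plate_hole0 when the plate is home.
- deck_hole1 (a point): Centre of the mouth of the right deck hole (11.5 mm wide, 52 mm deep, sharp edge) in the preheater's deck, 60 mm above the bench, under plate_hole1 when the plate is home.
- thermostat (a joint): Thermostat knob: angle (rad) clockwise seen from above from its low end; 0 to 4.712 is the scale 0 to 300, in ten divisions of 30 marked by white ticks on the deck. 180, the broad red mark, is 2.827. It stays where it is left (0.04 N m). The pointer is a white line on one end of the bar grip.
- thermostat_grip (a point): Middle of the knob's black bar grip, on its axis, 97 mm above the bench. The bar is 42 mm long (this point's x axis, the white pointer line on the -x end), 14 mm wide (y) and 32 mm tall, its top 7 mm above this point; a round skirt 44 mm wide, 8 mm tall, lies under it. Pinch the bar across its 14 mm. The point turns with the knob.
- rack: Fixed wooden rack block 150 (x) x 60 (y) x 60 mm high, origin at the centre of its underside. Three upright holes 12.5 mm wide, 52 mm deep, at x -45, 0 and +45 mm, y 0; at the start each holds a bolt or the drift, in any order, resting on the rack's top by its head or handle.
- bolt1: Plain steel bolt, head up in the rack: round dark head 17 mm wide, 12 mm tall, on a shank 10 mm wide and 38 mm long, its last 9 mm tapering to 7.2 mm. No thread: it drops into its hole until the head sits on the plate, with a light push where the holes are up to 2 mm out of line. Origin: centre of the tip; z points up to the head (38 to 50 mm). 45 g.
- bolt2: Plain steel bolt, head up in the rack: round dark head 17 mm wide, 12 mm tall, on a shank 10 mm wide and 38 mm long, its last 9 mm tapering to 7.2 mm. No thread: it drops into its hole until the head sits on the plate, with a light push where the holes are up to 2 mm out of line. Origin: centre of the tip; z points up to the head (38 to 50 mm). 45 g.
- drift: Tapered drift: orange round handle 20 mm wide, 52 mm tall, on a steel pin 46 mm long, the top 12 mm straight and 10.9 mm wide, then tapering to 4 mm at the tip. Origin: centre of the tip; z points up (handle 46 to 98 mm). Pushed down through both holes until the handle meets the plate (up to about 15 N) it brings them into line and stays there by itself. 100 g.
- board1: Relay board, may be absent (None): green circuit board 34 (x) x 50 (y) x 3 mm with a blue relay 20 (x) x 16 (y) mm in its middle, 16 mm tall above the board, to be pinched across its 16 mm. Origin: centre of its underside; z up. 30 g. Starts on the black mat (3 mm thick).
- board2: Relay board, may be absent (None): green circuit board 34 (x) x 50 (y) x 3 mm with a blue relay 20 (x) x 16 (y) mm in its middle, 16 mm tall above the board, to be pinched across its 16 mm. Origin: centre of its underside; z up. 30 g. Starts on the black mat (3 mm thick).
- board3: Relay board, may be absent (None): green circuit board 34 (x) x 50 (y) x 3 mm with a blue relay 20 (x) x 16 (y) mm in its middle, 16 mm tall above the board, to be pinched across its 16 mm. Origin: centre of its underside; z up. 30 g. Starts on the black mat (3 mm thick).
- multimeter: Bystander: orange multimeter 190 x 90 x 45 mm lying flat, origin centre of its underside.
- solder_spool: Bystander: spool of solder, 56 mm wide, 40 mm tall, origin centre of its underside.
- flux_bottle: Bystander: small white bottle 38 mm wide, 90 mm tall, red cap, origin centre of its underside.
- dispenser: Bystander: blue solvent dispenser 64 mm wide, 104 mm tall, origin centre of its underside.
- screwdriver: Bystander: screwdriver 170 mm long lying on the bench.
- tweezers: Bystander: steel tweezers 130 mm long lying on the bench.
- parts_cup: Bystander: white cup 60 mm wide, 45 mm tall, origin centre of its underside.
Not all that is in view belongs to the job. What is shaped like the board2 but orange or white is not meant. There is more than one size of the rack; the job needs the middle-sized.

How it is judged:
By the outcome, as a careful person would: the job done as asked, in the order asked, and still so for the second after the job is handed in, with the robot touching nothing.
Of board1, board2, board3 only 1 to 3 are there at a start; the rules pass over those that are not, and their reading is None.
At some moment in a run one of board1, board2, board3 may be knocked a few centimetres aside while the robot is not near it.
It also fails if it takes over 210 s, if anything falls off the work surface, if the arm or the gripper's body presses on something with over 40 N, if the wrist force passes 120 N, or if a joint passes its speed limit or range.

## Working session

There is one attempt and no reset: what is moved stays moved. The work goes in short steps, Python scripts to look and compute and a tool call to move; the robot and the scene stay as the last step left them, time stands still between calls to the robot, and variables do not carry over. Pictures are saved under pics/ and viewed, at most 14 in all, crops included, and the job is handed in when it is done.

Besides the shell and the picture viewer there is one more tool, called after "Emit:" as name(argument=value, ...) on one line, values as JSON. play_rows: Moves the arm, as the interface text tells. Its arguments: {"type":"object","properties":{"commands":{"type":"array"},"newtons":{"type":"number"}},"required":["commands"]}

```bash
mkdir -p pics; cat > h.py <<'E'
from workcell import robot
import numpy as np, cv2
from scipy.spatial.transform import Rotation as R
def T():
    s=robot.state(); q=s['tool_rot']; M=np.eye(4); M[:3,:3]=R.from_quat([q[1],q[2],q[3],q[0]]).as_matrix(); M[:3,3]=s['tool_pos']; return M
def cam(n):
    M=T(); im,d=robot.read_camera(n); i=robot.camera_info(n)
    W=M@np.array(i['tool_from_camera']) if n=='wrist' else np.linalg.inv(np.array(i['extrinsics']))
    return im,d,np.array(i['mtx']),W
def px(u,v,c,z=None):
    im,d,K,W=c
    r=np.linalg.inv(K)@[u,v,1]
    if z is None:
        p=W[:3,:3]@(r*d[int(round(v)),int(round(u))])+W[:3,3]
    else:
        rw=W[:3,:3]@r; p=W[:3,3]+rw*(z-W[2,3])/rw[2]
    return p
def save(n,im): cv2.imwrite('pics/'+n+'.png',im[...,::-1])
E
python3 - <<'E'
from h import *
for n in ['top','side']:
    c=cam(n); save(n+'0',c[0])
    for t in ['preheater','rack','bolt1','drift','board1','thermostat_grip','plate_hole0','plate_hole1','deck_hole0','nests']:
        try: print(n,t,[(np.round(x['location']).tolist(),round(x['score'],2)) for x in robot.find_in(n,t)])
        except Exception as e: print(t,e)
print(T().round(3))
print(robot.camera_info('wrist'), np.round(c[3],2))
E
```

```text
top preheater [([559.0, -58.0, 56.0], 0.79)]
top rack [([451.0, -354.0, 55.0], 0.76), ([254.0, -461.0, 76.0], 0.62), ([455.0, -494.0, 49.0], 0.59), ([531.0, 23.0, 66.0], 0.18)]
top bolt1 []
top drift [([500.0, -367.0, 109.0], 0.51)]
top board1 [([557.0, 497.0, 4.0], 0.63), ([400.0, 370.0, 9.0], 0.56), ([584.0, 352.0, 5.0], 0.52), ([507.0, 313.0, 7.0], 0.47), ([657.0, 497.0, 4.0], 0.45)]
top thermostat_grip [([533.0, -145.0, 75.0], 0.75)]
top plate_hole0 [([534.0, 26.0, 70.0], 0.59), ([678.0, -282.0, 61.0], 0.53)]
top plate_hole1 [([534.0, 26.0, 70.0], 0.59), ([678.0, -282.0, 61.0], 0.53)]
top deck_hole0 [([563.0, -54.0, 57.0], 0.77)]
top nests [([528.0, 29.0, 67.0], 0.89)]
side preheater [([568.0, -20.0, 58.0], 0.97)]
side rack [([260.0, -438.0, 58.0], 0.9), ([444.0, -483.0, 42.0], 0.82), ([458.0, -340.0, 46.0], 0.6), ([680.0, 351.0, 26.0], 0.53)]
side bolt1 [([496.0, -358.0, 85.0], 0.44)]
side drift [([534.0, 41.0, 67.0], 0.23)]
side board1 [([588.0, 365.0, 5.0], 0.73), ([758.0, 30.0, 70.0], 0.73), ([555.0, 499.0, 3.0], 0.69), ([659.0, 508.0, 4.0], 0.66), ([399.0, 382.0, 5.0], 0.64)
[... 607 characters left out ...]
   0.        , 311.64543678],
       [  0.        , 397.64218479, 237.41248097],
       [  0.        ,   0.        ,   1.        ]]), 'tool_from_camera': array([[ 4.02571277e-04, -9.57024338e-01, -2.90007336e-01,
         8.13696572e+01],
       [ 9.99998679e-01, -7.14297368e-05,  1.62385803e-03,
         1.77728029e-02],
       [-1.57478680e-03, -2.90007607e-01,  9.57023045e-01,
        -1.49767362e+02],
       [ 0.00000000e+00,  0.00000000e+00,  0.00000000e+00,
         1.00000000e+00]])} [[-1.0000e+00 -5.0000e-02  8.0000e-02  4.2688e+02]
 [-9.0000e-02  6.0000e-01 -7.9000e-01  9.8538e+02]
 [-1.0000e-02 -8.0000e-01 -6.0000e-01  8.3030e+02]
 [ 0.0000e+00  0.0000e+00  0.0000e+00  1.0000e+00]]
```

View pics/top0.png

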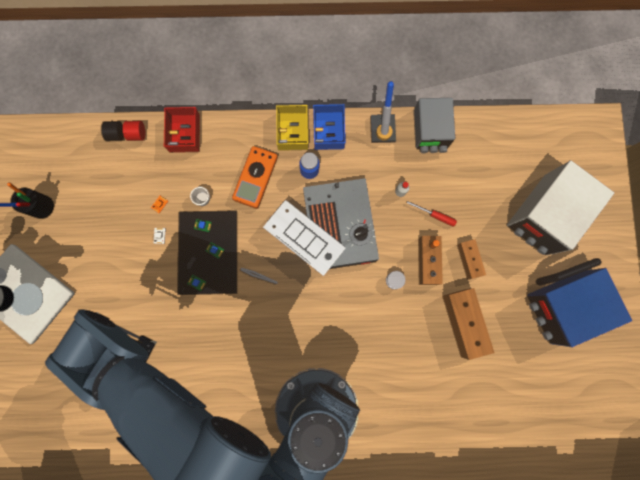

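View pics/side0.png

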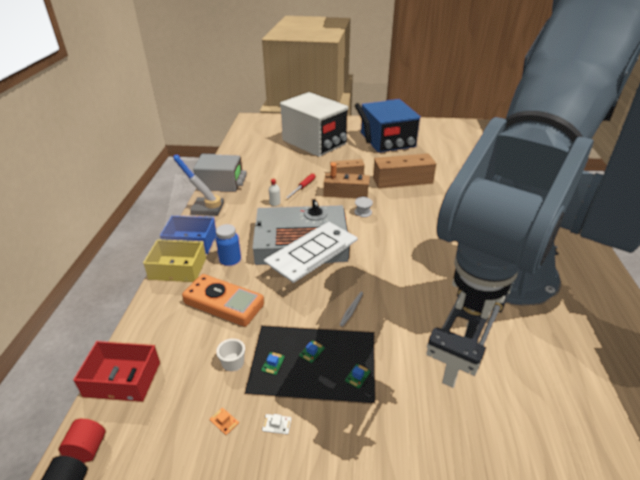

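The top view shows the plate swung out left from its pivot at px (328,256). The three green boards are on the mat at (203,225), (215,250) and (197,283), and the middle-sized rack with the drift in it is at (431,258). Next I'll move the wrist camera over the preheater.

Emit:
play_rows(commands=[[-1, [0, 0, -0.57], -0.111], [-1, [0, 0, -0.57], -0.111], [-1, [0, 0, -0.57], -0.111], [-1, [0, 0, -0.57], -0.111], [-1, [-0.284, -0.655, 0], 0], [-1, [-0.284, -0.655, 0], 0], [-1, [-0.284, -0.655, 0], 0], [-1, [-0.284, -0.655, 0], 0], [-1, [-0.284, -0.655, 0], 0], [-1, [-0.284, -0.655, 0], 0], [-1, [-0.284, -0.655, 0], 0], [-1, [-0.284, -0.655, 0], 0]])

```text
time: 2.1
tool_pos: [360.6, 227.7, 349.8]
tool_rot: [0.0, 0.0, 1.0, 0.0]
ft_force: [0.2, -0.0, 0.0]
grip_width: 93.2
grasp_force: 0.0
```

Emit:
play_rows(commands=[[-1, [-0.284, -0.655, 0], 0], [-1, [-0.284, -0.655, 0], 0], [-1, [-0.284, -0.655, 0], 0], [-1, [-0.284, -0.655, 0], 0], [-1, [-0.284, -0.655, 0], 0], [-1, [-0.284, -0.655, 0], 0], [-1, [-0.284, -0.655, 0], 0], [-1, [0, 0, 0], 0], [-1, [0, 0, 0], 0]])

```text
time: 2.85
tool_pos: [459.8, -1.2, 349.4]
tool_rot: [-0.0, 0.002, 1.0, 0.0]
ft_force: [-0.0, 0.3, -0.5]
grip_width: 93.0
grasp_force: 0.0
```

```bash
python3 - <<'E'
from h import *
c=cam('wrist'); save('w1',c[0]); np.savez('w1.npz',im=c[0],d=c[1],K=c[2],W=c[3])
print(T().round(3), robot.state()['time'])
for t in ['preheater','rack','bolt1','drift','thermostat_grip','plate_hole0','plate_hole1','nests','deck_hole1']:
    print(t,[(np.round(x['location']).tolist(),round(x['score'],2)) for x in robot.find_in('wrist',t)])
E
```

```text
[[-1.00000e+00  2.00000e-03 -0.00000e+00  4.59444e+02]
 [ 2.00000e-03  1.00000e+00  0.00000e+00 -1.55000e-01]
 [ 0.00000e+00  0.00000e+00 -1.00000e+00  3.49486e+02]
 [ 0.00000e+00  0.00000e+00  0.00000e+00  1.00000e+00]] 2.9
preheater [([541.0, -44.0, 66.0], 0.84), ([533.0, -141.0, 83.0], 0.33)]
rack [([465.0, -335.0, 43.0], 0.82), ([793.0, 152.0, 39.0], 0.44)]
bolt1 [([543.0, -44.0, 68.0], 0.16)]
drift []
thermostat_grip [([533.0, -146.0, 79.0], 0.95), ([522.0, 24.0, 68.0], 0.51)]
plate_hole0 [([522.0, 24.0, 68.0], 0.97)]
plate_hole1 [([522.0, 24.0, 68.0], 0.97)]
nests [([524.0, 21.0, 72.0], 0.91)]
deck_hole1 [([538.0, -44.0, 64.0], 0.63)]
```

View pics/w1.png

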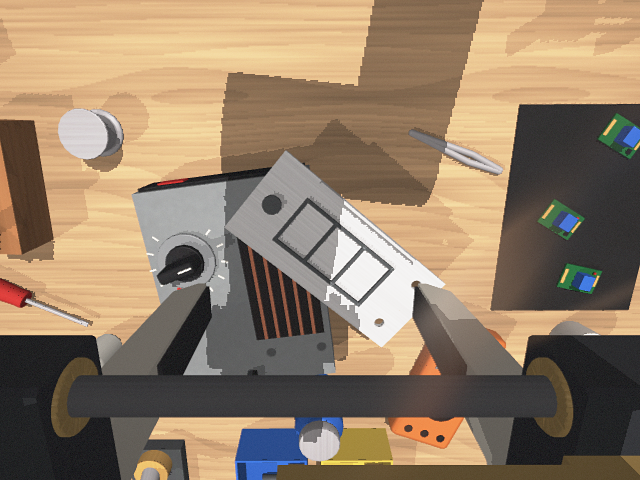

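The picture is upside down: up is toward the robot and right is +y. It shows the pivot head at (272,204), plate holes at (379,322) and (417,285), deck holes at (271,352) and (321,346), and the knob at about (185,265).

```bash
python3 - <<'E'
from h import *
z=np.load('w1.npz'); c=(z['im'],z['d'],z['K'],z['W'])
def P(n,u,v,zz): print(n,px(u,v,c,zz).round(1), px(u,v,c).round(1))
P('pivot',272,204,75);P('h1',379,322,68.5);P('h0',417,285,68.5)
P('d1',271,352,60);P('d0',321,346,60);P('nearcorner',134,193,60);P('nose',290,151,68);P('corner',380,347,68)
P('flange far',443,283,78)
a=px(271,352,c,60)-px(321,346,c,60); print(np.linalg.norm(a), np.degrees(np.arctan2(a[1],a[0])))
im=z['im']; cr=np.hstack([cv2.resize(im[215:315,135:235],None,fx=4,fy=4,interpolation=2),cv2.resize(im[300:400,230:330],None,fx=4,fy=4,interpolation=2)]); save('crop1',cr)
g=cv2.GaussianBlur(cv2.cvtColor(im,cv2.COLOR_RGB2GRAY),(0,0),1)
for n,(u,v,zz) in dict(pivot=(272,204,75),h1=(379,322,68.5),d1=(271,352,60),d0=(321,346,60)).items():
    w=im[v-9:v+10,u-9:u+10].mean(2); m=(w<0.5*(w.min()+np.median(w))); 
    ys,xs=np.nonzero(m); print(n,xs.mean()+u-9,ys.mean()+v-9,m.sum(),px(xs.mean()+u-9,ys.mean()+v-9,c,zz).round(1))
E
```

```text
pivot [469.1 -43.4  75. ] [469.  -43.4  75.2]
h1 [616.5  80.7  68.5] [653.5  93.4   1.5]
h0 [568.1 123.2  68.5] [ 5.985e+02  1.431e+02 -5.000e-01]
d1 [663.  -52.3  60. ] [668.3 -53.3  51.8]
d0 [654.6  10.9  60. ] [660.5  11.1  50.6]
nearcorner [ 459.2 -198.4   60. ] [ 459.9 -200.1   56.2]
nose [413.3 -23.1  68. ] [378.5  -0.8 499.2]
corner [651.3  83.7  68. ] [693.   96.6   2.1]
flange far [561.6 150.1  78. ] [565.1 153.   69.9]
63.74843415385415 -82.46915362187032
pivot 274.2 198.6 10 [463.1 -40.8  75. ]
h1 378.8666666666667 321.98333333333335 60 [616.5  80.6  68.5]
d1 271.03225806451616 351.7258064516129 62 [662.6 -52.3  60. ]
d0 321.0806451612903 346.2741935483871 62 [655.  11.  60.]
```

View pics/crop1.png

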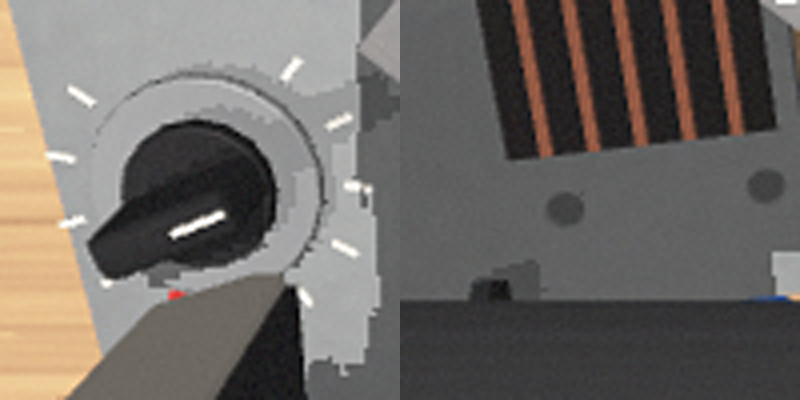

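```bash
cat >> h.py <<'E'
PIV=np.array([469.8,-43.3]); YAW=6.85
def plate(th,x,y): a=np.radians(th); return PIV+[x*np.cos(a)-y*np.sin(a), x*np.sin(a)+y*np.cos(a)]
def rows(wps,start=None):
    """wps: (x,y,z,yaw_x_deg,n). prints shift fractions per row"""
    M=T(); p=M[:3,3].copy(); yaw=np.degrees(np.arctan2(M[1,0],M[0,0]))
    if start is not None: p=np.array(start[:3],float); yaw=start[3]
    for x,y,z,w,n in wps:
        t=np.array([x,y,z],float); dw=(w-yaw+180)%360-180; need=max(np.linalg.norm(t-p)/38,abs(dw)/7.0)
        n=max(n,int(np.ceil(need))); out=[]
        for k in range(n):
            d=(t-p)/n; a=np.radians(yaw+dw*k/n)
            out.append([round(float(v),3)+0.0 for v in ((d[0]*np.cos(a)+d[1]*np.sin(a))/50,(d[0]*np.sin(a)-d[1]*np.cos(a))/50,-d[2]/50,-dw/n/60)])
        print('->',[x,y,z,w],n,'rows',out if abs(dw)>.5 else out[0]); p=t; yaw=w
E
python3 - <<'E'
from h import *
print(plate(49.7,190,-32),plate(YAW,190,-32),plate(YAW,190,32))
a=plate(49.7,140,90)
w=[(*a,220,139.7,7),(*a,82,139.7,5)]
for th in np.arange(46,8.5,-5.25): w.append((*plate(th,140,67),82,th+90,2 if len(w)>2 else 3))
rows(w)
E
```

```text
[617.09544466  80.9097097 ] [662.26039695 -52.41019239] [654.62708822  11.13296301]
-> [np.float64(491.71041945885236), np.float64(121.68464631333772), 220, 139.7] 7 rows [[-0.092, 0.347, 0.371, 0.096], [-0.057, 0.354, 0.371, 0.096], [-0.021, 0.358, 0.371, 0.096], [0.015, 0.358, 0.371, 0.096], [0.051, 0.355, 0.371, 0.096], [0.086, 0.348, 0.371, 0.096], [0.121, 0.338, 0.371, 0.096]]
-> [np.float64(491.71041945885236), np.float64(121.68464631333772), 82, 139.7] 5 rows [0.0, 0.0, 0.552, 0.0]
-> [np.float64(518.85640524157), np.float64(103.94968286816398), 82, np.float64(136.0)] 3 rows [[-0.214, 0.027, 0.0, 0.021], [-0.214, 0.031, 0.0, 0.021], [-0.213, 0.036, 0.0, 0.021]]
-> [np.float64(532.1241943987645), np.float64(98.84321929851247), 82, np.float64(130.75)] 2 rows [[-0.131, 0.055, 0.0, 0.044], [-0.128, 0.061, 0.0, 0.044]]
-> [np.float64(544.8690745372518), np.float64(92.54415352940497), 82, np.float64(125.5)] 2 rows [[-0.131, 0.055, 0.0, 0.044], [-0.128, 0.061, 0.0, 0.044]]
-> [np.float64(556.9841142665651), np.float64(85.10533563506819), 82, np.float64(120.25)] 2 rows [[-0.131, 0.055, 0.0, 0.044], [-0.128, 0.061, 0.0, 0.044]]
-> [np.float64(568.3676666485042), np.float64(76.58917837515348), 82, np.float64(115.0)] 2 rows [[-0.131, 0.055, 0.0, 0.044], [-0.128, 0.061, 0.0, 0.044]]
-> [np.float64(578.924222029669), np.float64(67.06713354264261), 82, np.float64(109.75)] 2 rows [[-0.131, 0.055, 0.0, 0.044], [-0.128, 0.061, 0.0, 0.044]]
-> [np.float64(588.5652093812876), np.float64(56.61909247295502), 82, np.float64(104.5)] 2 rows [[-0.131, 0.055, 0.0, 0.044], [-0.128, 0.061, 0.0, 0.044]]
-> [np.float64(597.2097394229761), np.float64(45.33271574407121), 82, np.float64(99.25)] 2 rows [[-0.131, 0.055, 0.0, 0.044], [-0.128, 0.061, 0.0, 0.044]]
```

Emit:
play_rows(commands=[[1, [-0.092, 0.347, 0.371], 0.096], [1, [-0.057, 0.354, 0.371], 0.096], [1, [-0.021, 0.358, 0.371], 0.096], [1, [0.015, 0.358, 0.371], 0.096], [1, [0.051, 0.355, 0.371], 0.096], [1, [0.086, 0.348, 0.371], 0.096], [1, [0.121, 0.338, 0.371], 0.096], [1, [0, 0, 0.552], 0], [1, [0, 0, 0.552], 0], [1, [0, 0, 0.552], 0], [1, [0, 0, 0.552], 0], [1, [0, 0, 0.552], 0]], newtons=40)

```text
time: 4.35
tool_pos: [491.8, 121.5, 80.6]
tool_rot: [0.0, 0.345, 0.939, 0.0]
ft_force: [0.8, -0.2, 0.4]
grip_width: 17.6
grasp_force: 0.0
```

Emit:
play_rows(commands=[[1, [-0.107, 0.014, 0], 0.01], [1, [-0.107, 0.014, 0], 0.01], [1, [-0.107, 0.016, 0], 0.01], [1, [-0.107, 0.016, 0], 0.01], [1, [-0.107, 0.018, 0], 0.01], [1, [-0.107, 0.018, 0], 0.01], [1, [-0.131, 0.055, 0], 0.044], [1, [-0.128, 0.061, 0], 0.044], [1, [-0.131, 0.055, 0], 0.044], [1, [-0.128, 0.061, 0], 0.044], [1, [-0.131, 0.055, 0], 0.044], [1, [-0.128, 0.061, 0], 0.044]])

```text
time: 5.35
tool_pos: [557.9, 84.2, 82.4]
tool_rot: [0.0, 0.5, 0.866, 0.0]
ft_force: [-0.5, 1.8, 0.1]
grip_width: 0.8
grasp_force: 0.5
```

```bash
python3 - <<'E'
from h import *
s=robot.state(); print(s['tool_pos'],s['ft_force'],s['grip_width'],s['qpos'])
M=T(); print(np.degrees(np.arctan2(M[1,0],M[0,0])), plate(120.25-90,140,67))
c=cam('side'); save('s1',c[0][180:320,200:420])
E
```

```text
[557.8678154   84.22274186  82.42864875] [-0.52089845  1.81340475  0.11194328] 0.7826113926460573 [ 6.72525403e-02  5.75706284e-01  1.73241256e+00  2.21020922e-04
  8.32555249e-01 -4.56882076e-01]
120.02217665741433 [556.98411427  85.10533564]
```

View pics/s1.png

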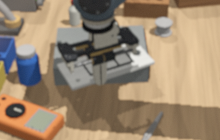

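The plate is following the fingers, with about 1.9 N on them. I'll continue to the stop.

Emit:
play_rows(commands=[[1, [-0.131, 0.055, 0], 0.044], [1, [-0.128, 0.061, 0], 0.044], [1, [-0.131, 0.055, 0], 0.044], [1, [-0.128, 0.061, 0], 0.044], [1, [-0.131, 0.055, 0], 0.044], [1, [-0.128, 0.061, 0], 0.044], [1, [-0.06, 0.03, 0], 0.02], [1, [-0.06, 0.03, 0], 0.02], [1, [0, 0, 0], 0]])

```text
time: 6.15
tool_pos: [593.1, 50.4, 82.0]
tool_rot: [0.0, 0.63, 0.777, 0.0]
ft_force: [-0.2, 0.9, 0.6]
grip_width: 0.7
grasp_force: 0.2
```

Emit:
play_rows(commands=[[1, [-0.04, 0.01, 0], 0.01], [1, [-0.04, 0.01, 0], 0.01], [1, [0, 0, 0], 0]])

```text
time: 6.4
tool_pos: [594.6, 47.0, 81.8]
tool_rot: [0.0, 0.638, 0.77, 0.0]
ft_force: [0.5, 1.3, -0.3]
grip_width: 0.2
grasp_force: 0.4
```

Emit:
play_rows(commands=[[1, [-0.04, 0.01, 0], 0.01], [1, [-0.04, 0.01, 0], 0.01], [1, [0, 0, 0], 0]])

```text
time: 6.65
tool_pos: [596.4, 43.0, 81.8]
tool_rot: [0.0, 0.646, 0.763, -0.0]
ft_force: [1.3, 1.3, 0.6]
grip_width: 0.7
grasp_force: 0.4
```

Emit:
play_rows(commands=[[1, [-0.04, 0.01, 0], 0.005], [1, [-0.03, 0, 0], 0.005], [1, [0, 0, 0], 0]])

```text
time: 6.9
tool_pos: [597.4, 39.7, 81.8]
tool_rot: [0.0, 0.65, 0.76, -0.0]
ft_force: [0.6, 1.2, 0.3]
grip_width: 0.7
grasp_force: 0.5
```

Emit:
play_rows(commands=[[1, [-0.04, 0, 0], 0], [1, [0, 0, 0], 0], [1, [0, 0, 0], 0]])

```text
time: 7.15
tool_pos: [597.7, 38.1, 81.8]
tool_rot: [-0.0, 0.65, 0.76, 0.0]
ft_force: [1.0, 3.9, 0.4]
grip_width: 0.5
grasp_force: 1.3
```

Emit:
play_rows(commands=[[1, [-0.04, 0, 0], 0], [1, [0, 0, 0], 0], [1, [0, 0, 0], 0]])

```text
time: 7.4
tool_pos: [598.4, 36.5, 81.9]
tool_rot: [0.0, 0.65, 0.76, 0.001]
ft_force: [2.7, 6.4, -0.6]
grip_width: 0.5
grasp_force: 2.8
```

The force rises to about 7 N, so the plate is on its stop. I'll back off and go look at the rack.

```bash
python3 - <<'E'
from h import *
rows([(592,76,82,99,2),(592,76,300,99,6),(450,-320,300,99,12)])
E
```

```text
-> [592, 76, 82, 99] 2 rows [0.4, -0.002, -0.001, 0.0]
-> [592, 76, 300, 99] 6 rows [0.0, 0.0, -0.727, 0.0]
-> [450, -320, 300, 99] 12 rows [-0.615, -0.337, 0.0, 0.0]
```

Emit:
play_rows(commands=[[1, [0.4, 0, 0], 0], [1, [0.4, 0, 0], 0], [-0.3, [0, 0, -0.727], 0], [-0.3, [0, 0, -0.727], 0], [-0.3, [0, 0, -0.727], 0], [-0.3, [0, 0, -0.727], 0], [-0.3, [0, 0, -0.727], 0], [-0.3, [0, 0, -0.727], 0]])

```text
time: 8.07
tool_pos: [591.2, 75.2, 301.7]
tool_rot: [0.0, 0.65, 0.76, -0.0]
ft_force: [0.7, 0.6, 0.6]
grip_width: 35.9
grasp_force: 0.0
```

Emit:
play_rows(commands=[[-0.3, [-0.615, -0.337, 0], 0], [-0.3, [-0.615, -0.337, 0], 0], [-0.3, [-0.615, -0.337, 0], 0], [-0.3, [-0.615, -0.337, 0], 0], [-0.3, [-0.615, -0.337, 0], 0], [-0.3, [-0.615, -0.337, 0], 0], [-0.3, [-0.615, -0.337, 0], 0], [-0.3, [-0.615, -0.337, 0], 0], [-0.3, [-0.615, -0.337, 0], 0], [-0.3, [-0.615, -0.337, 0], 0], [-0.3, [-0.615, -0.337, 0], 0], [-0.3, [-0.615, -0.337, 0], 0]])

```text
time: 9.07
tool_pos: [448.2, -322.0, 299.9]
tool_rot: [-0.0, 0.65, 0.76, -0.0]
ft_force: [0.8, -0.4, 0.0]
grip_width: 60.7
grasp_force: 0.0
```

Emit:
play_rows(commands=[[-0.3, [0, 0, 0], 0], [-0.3, [0, 0, 0], 0]])

```text
time: 9.23
tool_pos: [448.4, -321.6, 299.6]
tool_rot: [-0.0, 0.651, 0.759, -0.0]
ft_force: [-0.5, -0.2, -0.7]
grip_width: 60.6
grasp_force: 0.0
```

```bash
python3 - <<'E'
from h import *
c=cam('wrist'); save('w2',c[0]); np.savez('w2.npz',im=c[0],d=c[1],K=c[2],W=c[3])
print(T().round(3), robot.state()['time'])
for t in ['rack','bolt1','bolt2','drift']:
    print(t,[(np.round(x['location'],1).tolist(),round(x['score'],2)) for x in robot.find_in('wrist',t)])
E
```

```text
[[-1.54000e-01  9.88000e-01 -1.00000e-03  4.49012e+02]
 [ 9.88000e-01  1.54000e-01  0.00000e+00 -3.20505e+02]
 [ 1.00000e-03 -1.00000e-03 -1.00000e+00  2.99634e+02]
 [ 0.00000e+00  0.00000e+00  0.00000e+00  1.00000e+00]] 9.2833
rack [([452.0, -490.8, 47.2], 0.76), ([450.2, -353.0, 64.9], 0.69), ([259.0, -448.5, 80.2], 0.65)]
bolt1 [([410.1, -362.5, 67.6], 0.66), ([453.2, -364.1, 72.4], 0.5)]
bolt2 [([410.1, -362.5, 67.6], 0.66), ([453.2, -364.1, 72.4], 0.5)]
drift [([496.4, -366.2, 112.0], 0.89)]
```

View pics/w2.png

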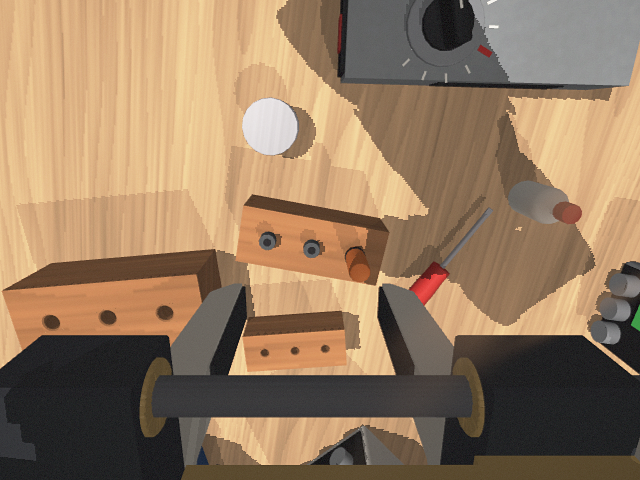

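The middle-sized rack has two bolt heads at (267,241) and (311,249), and the drift's handle top at about (360,272). The knob and its red mark at (485,50) are also in view.

```bash
python3 - <<'E'
from h import *
z=np.load('w2.npz'); c=(z['im'],z['d'],z['K'],z['W']); im=z['im']
cr=cv2.resize(im[190:290,230:400],None,fx=4,fy=4,interpolation=2); cr2=cv2.resize(im[0:90,390:510],None,fx=4,fy=4,interpolation=2)
o=np.zeros((400+0,680,3),np.uint8); o[:]=cr; save('crop2',o)
o=np.zeros((360,480,3),np.uint8); o[:]=cr2; save('crop2k',o)
# depth-based: points above given height in rack area -> world
K=z['K'];W=z['W'];d=z['d']
v,u=np.mgrid[190:290,230:400]; dd=d[190:290,230:400]
r=np.stack([(u-K[0,2])/K[0,0]*dd,(v-K[1,2])/K[1,1]*dd,dd],-1)@W[:3,:3].T+W[:3,3]
for lo,hi in [(68,76),(106,118)]:
    m=((r[...,2]>lo)&(r[...,2]<hi)).astype(np.uint8)
    n,l,st,ce=cv2.connectedComponentsWithStats(m)
    for i in range(1,n):
        if st[i,4]>15:
            q=r[l==i]; print(lo,st[i,4],(ce[i]+[230,190]).round(1),np.median(q,0).round(1),q.min(0).round(1),q.max(0).round(1), px(*(ce[i]+[230,190]),c,{68:72,106:112}[lo]).round(1))
E
```

```text
68 228 [266.9 241.2] [ 409.9 -364.3   72.5] [ 401.9 -373.4   68.2] [ 418.1 -356.7   75.9] [ 409.9 -364.6   72. ]
68 226 [311.1 249.4] [ 454.6 -366.1   72.5] [ 446.3 -375.    68.1] [ 462.8 -358.4   74.9] [ 454.6 -366.3   72. ]
68 67 [353.  251.1] [ 495.2 -360.6   71. ] [ 489.1 -372.7   68. ] [ 508.1 -358.    75.9] [ 496.4 -361.6   72. ]
106 360 [359.  271.1] [ 498.8 -366.7  112.1] [ 489.9 -376.9  106.3] [ 508.7 -358.5  114.4] [ 498.9 -366.9  112. ]
```

View pics/crop2.png

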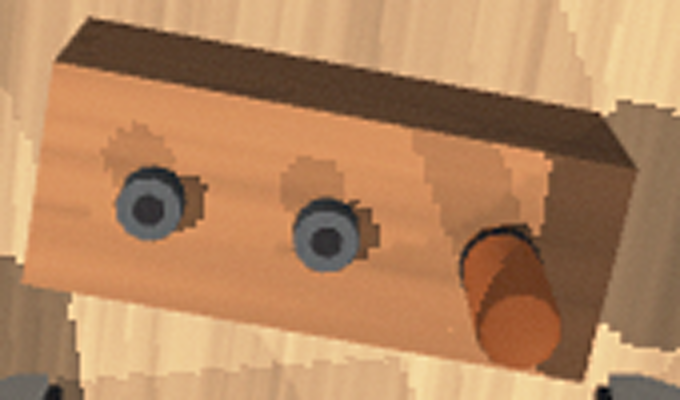

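View pics/crop2k.png

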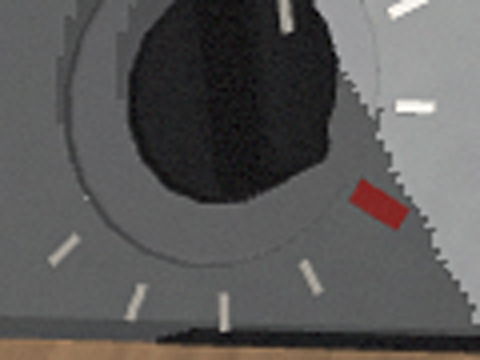

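```bash
python3 - <<'E'
from h import *
rows([(499,-367.3,200,186.85,13),(499,-367.3,92,186.85,5)])
E
```

```text
-> [499, -367.3, 200, 186.85] 13 rows [[-0.085, 0.063, 0.154, -0.113], [-0.091, 0.053, 0.154, -0.113], [-0.097, 0.042, 0.154, -0.113], [-0.101, 0.03, 0.154, -0.113], [-0.104, 0.018, 0.154, -0.113], [-0.105, 0.005, 0.154, -0.113], [-0.105, -0.007, 0.154, -0.113], [-0.104, -0.019, 0.154, -0.113], [-0.101, -0.031, 0.154, -0.113], [-0.096, -0.043, 0.154, -0.113], [-0.091, -0.054, 0.154, -0.113], [-0.084, -0.064, 0.154, -0.113], [-0.076, -0.074, 0.154, -0.113]]
-> [499, -367.3, 92, 186.85] 5 rows [0.0, 0.0, 0.432, 0.0]
```

Emit:
play_rows(commands=[[-0.08, [-0.085, 0.063, 0.154], -0.113], [-0.08, [-0.091, 0.053, 0.154], -0.113], [-0.08, [-0.097, 0.042, 0.154], -0.113], [-0.08, [-0.101, 0.03, 0.154], -0.113], [-0.08, [-0.104, 0.018, 0.154], -0.113], [-0.08, [-0.105, 0.005, 0.154], -0.113], [-0.08, [-0.105, -0.007, 0.154], -0.113], [-0.08, [-0.104, -0.019, 0.154], -0.113], [-0.08, [-0.101, -0.031, 0.154], -0.113], [-0.08, [-0.096, -0.043, 0.154], -0.113], [-0.08, [-0.091, -0.054, 0.154], -0.113], [-0.08, [-0.084, -0.064, 0.154], -0.113]])

```text
time: 10.48
tool_pos: [495.6, -363.7, 207.2]
tool_rot: [-0.0, -0.006, 1.0, -0.0]
ft_force: [-0.2, -0.3, 0.5]
grip_width: 50.3
grasp_force: 0.0
```

Emit:
play_rows(commands=[[-0.08, [-0.076, -0.074, 0.154], -0.113], [-0.08, [0, 0, 0], 0], [-0.08, [0, 0, 0], 0]])

```text
time: 10.73
tool_pos: [498.9, -367.4, 199.6]
tool_rot: [-0.0, -0.061, 0.998, 0.0]
ft_force: [0.5, 1.2, 0.1]
grip_width: 49.8
grasp_force: 0.0
```

```bash
python3 - <<'E'
from h import *
rows([(499,-367.3,92,186.85,5)]); print(T()[:3,3])
c=cam('wrist'); save('w3',c[0]); np.savez('w3.npz',im=c[0],d=c[1],K=c[2],W=c[3])
K,W,d=c[2],c[3],c[1]
v,u=np.mgrid[100:420,120:500]; dd=d[100:420,120:500]
r=np.stack([(u-K[0,2])/K[0,0]*dd,(v-K[1,2])/K[1,1]*dd,dd],-1)@W[:3,:3].T+W[:3,3]
for lo,hi,t in [(68,76,72),(109,116,112)]:
    m=((r[...,2]>lo)&(r[...,2]<hi)).astype(np.uint8)
    n,l,st,ce=cv2.connectedComponentsWithStats(m)
    for i in range(1,n):
        if st[i,4]>40:
            q=r[l==i]; print(lo,st[i],(ce[i]+[120,100]).round(1),np.median(q,0).round(1), px(*(ce[i]+[120,100]),c,t).round(1))
E
```

```text
-> [499, -367.3, 92, 186.85] 5 rows [0.0, 0.0, 0.43, 0.0]
[ 498.94674718 -367.38135281  199.59998497]
68 [197   0  26  19 407] [329.7 108.1] [ 411.2 -365.3   72.9] [ 411.3 -365.3   72. ]
68 [187  61  24  25 462] [318.7 172.6] [ 454.5 -367.2   72.7] [ 454.5 -367.2   72. ]
68 [175 120  28  15 103] [308.8 224.1] [ 491.1 -369.7   71.1] [ 492.1 -369.6   72. ]
109 [174 137  31  29 710] [308.6 250.9] [ 498.7 -368.7  112.4] [ 498.8 -368.7  112. ]
```

View pics/w3.png

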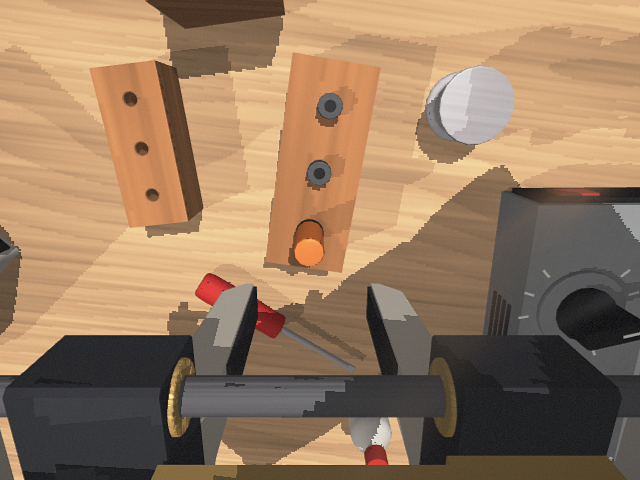

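Emit:
play_rows(commands=[[-0.08, [0, -0.026, 0.43], 0], [-0.08, [0, 0, 0.43], 0], [-0.08, [0, 0, 0.43], 0], [-0.08, [0, 0, 0.43], 0], [-0.08, [0, 0, 0.43], 0], [-0.08, [0, 0, 0], 0], [1, [0, 0, 0], 0], [1, [0, 0, 0], 0], [1, [0, 0, 0], 0], [1, [0, 0, 0], 0], [1, [0, 0, 0], 0]], newtons=60)

```text
time: 11.7
tool_pos: [499.2, -369.7, 93.3]
tool_rot: [0.001, -0.062, 0.998, -0.001]
ft_force: [-0.2, -0.2, -0.1]
grip_width: 21.3
grasp_force: 0.0
```

Emit:
play_rows(commands=[[1, [0, 0, -0.2], 0], [1, [0, 0, -0.4], 0], [1, [0, 0, -0.4], 0], [1, [0, 0, -0.4], 0], [1, [0, 0, -0.4], 0], [1, [0, 0, -0.4], 0], [1, [0, 0, -0.4], 0], [1, [0, 0, 0], 0], [1, [0, 0, 0], 0]])

```text
time: 12.45
tool_pos: [499.1, -369.6, 223.3]
tool_rot: [0.001, -0.062, 0.998, -0.001]
ft_force: [1.2, -0.4, -1.1]
grip_width: 19.3
grasp_force: 60.0
```

```bash
python3 - <<'E'
from h import *
c=cam('wrist'); save('w4',c[0][180:480,150:480]); np.savez('w4.npz',im=c[0],d=c[1],K=c[2],W=c[3])
print(T()[:3,3])
# holes mid between plate hole(stop, YAW+1.66) and deck hole
th=YAW+1.66
for s,n in ((32,'h0'),(-32,'h1')): print(n,'deck',plate(YAW,190,s),'plate',plate(th,190,s))
m=0.65*plate(YAW,190,32)+0.35*plate(th,190,32); print(m)
m0=m-np.array([40,0])
rows([(*m0,230,186.85,12)])
E
```

```text
[ 498.65355869 -369.23328314  221.97342164]
h0 deck [654.62708822  11.13296301] plate [652.97268484  16.46426632]
h1 deck [662.26039695 -52.41019239] plate [662.44353442 -46.83109693]
[654.04804703  12.99891916]
-> [np.float64(614.0480470345753), np.float64(12.998919164470651), 230, 186.85] 12 rows [-0.269, 0.608, -0.013, 0.0]
```

View pics/w4.png

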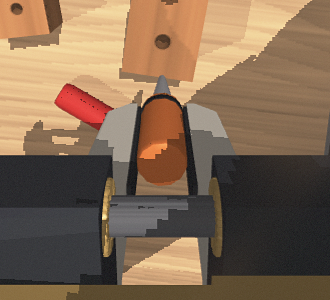

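```bash
python3 - <<'E'
from h import *
rows([(695,13,230,186.85,15)])
E
```

```text
-> [695, 13, 230, 186.85] 15 rows [-0.323, 0.473, -0.011, 0.0]
```

Emit:
play_rows(commands=[[1, [-0.323, 0.473, -0.011], 0], [1, [-0.323, 0.473, -0.011], 0], [1, [-0.323, 0.473, -0.011], 0], [1, [-0.323, 0.473, -0.011], 0], [1, [-0.323, 0.473, -0.011], 0], [1, [-0.323, 0.473, -0.011], 0], [1, [-0.323, 0.473, -0.011], 0], [1, [-0.323, 0.473, -0.011], 0], [1, [-0.323, 0.473, -0.011], 0], [1, [-0.323, 0.473, -0.011], 0], [1, [-0.323, 0.473, -0.011], 0], [1, [-0.323, 0.473, -0.011], 0]])

```text
time: 13.5
tool_pos: [656.0, -62.4, 227.2]
tool_rot: [-0.001, -0.062, 0.998, 0.0]
ft_force: [0.5, -0.8, -1.4]
grip_width: 19.0
grasp_force: 60.0
```

Emit:
play_rows(commands=[[1, [-0.323, 0.473, -0.011], 0], [1, [-0.323, 0.473, -0.011], 0], [1, [-0.323, 0.473, -0.011], 0], [1, [0, 0, 0.3], 0], [1, [0, 0, 0.3], 0], [1, [0, 0, 0], 0], [1, [0, 0, 0], 0]])

```text
time: 14.08
tool_pos: [694.7, 12.5, 198.7]
tool_rot: [-0.002, -0.062, 0.998, 0.0]
ft_force: [-0.3, 0.5, -0.7]
grip_width: 19.3
grasp_force: 60.0
```

```bash
python3 - <<'E'
from h import *
c=cam('wrist'); save('w5',cv2.resize(c[0][100:330,180:440],None,fx=2.5,fy=2.5)); np.savez('w5.npz',im=c[0],d=c[1],K=c[2],W=c[3])
print(T()[:3,3])
K,W=c[2],c[3]; Wi=np.linalg.inv(W)
def pr(p): q=K@(Wi@[*p,1])[:3]; return (q[:2]/q[2]).round(1)
print('pred h0',pr([*plate(YAW+1.66,190,32),68.5]),'h1',pr([*plate(YAW+1.66,190,-32),68.5]),'deck0',pr([*plate(YAW,190,32),60]),'tip',pr(T()[:3,3]-[0,0,79.3]))
E
```

```text
[695.23337244  12.29503199 200.06863954]
pred h0 [323.6 177.2] h1 [232.8 179.5] deck0 [315.6 176.9] tip [310.3 257.7]
```

View pics/w5.png

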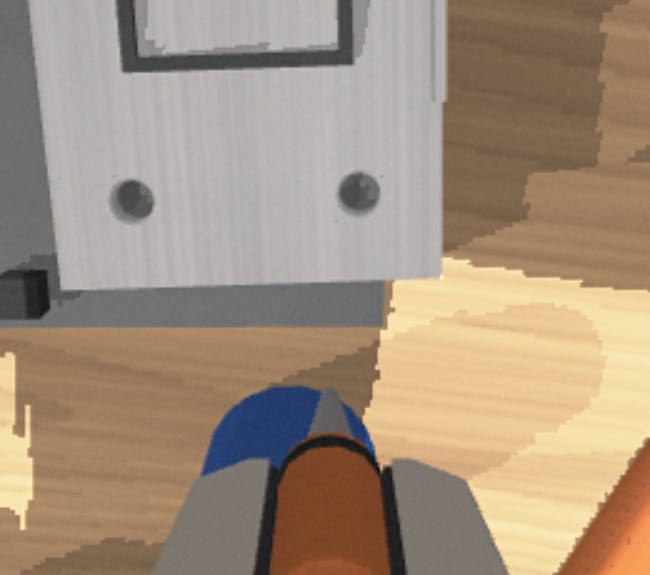

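The plate holes at (324,177) and (233,180) match the prediction to within a pixel. The tip appears about 1 mm off nominal, so I'll compensate and aim between the plate hole and the deck hole.

```bash
python3 - <<'E'
from h import *
rows([(654.9,12.5,165,186.85,5),(654.9,12.5,140,186.85,5),(655.6,10.1,92,186.85,10)])
E
```

```text
-> [654.9, 12.5, 165, 186.85] 5 rows [0.16, 0.021, 0.14, 0.001]
-> [654.9, 12.5, 140, 186.85] 5 rows [0.0, 0.0, 0.1, 0.0]
-> [655.6, 10.1, 92, 186.85] 10 rows [-0.001, -0.005, 0.096, 0.0]
```

Emit:
play_rows(commands=[[1, [0.16, 0.021, 0.14], 0], [1, [0.16, 0.021, 0.14], 0], [1, [0.16, 0.021, 0.14], 0], [1, [0.16, 0.021, 0.14], 0], [1, [0.16, 0.021, 0.14], 0], [1, [0, 0, 0], 0], [1, [0, 0, 0], 0]])

```text
time: 14.72
tool_pos: [655.4, 12.5, 166.4]
tool_rot: [0.0, -0.062, 0.998, -0.0]
ft_force: [0.2, -0.6, -0.5]
grip_width: 19.4
grasp_force: 60.0
```

Emit:
play_rows(commands=[[1, [0, 0, 0.1], 0], [1, [0, 0, 0.1], 0], [1, [0, 0, 0.1], 0], [1, [0, 0, 0.1], 0], [1, [0, 0, 0], 0]])

```text
time: 15.13
tool_pos: [654.8, 12.8, 144.2]
tool_rot: [-0.001, -0.062, 0.998, 0.0]
ft_force: [-1.3, 0.2, -1.6]
grip_width: 19.2
grasp_force: 60.0
```

Emit:
play_rows(commands=[[1, [0, 0, 0.08], 0], [1, [0, 0, 0.08], 0], [1, [0, 0, 0], 0]])

```text
time: 15.38
tool_pos: [654.7, 12.9, 136.5]
tool_rot: [-0.001, -0.062, 0.998, 0.0]
ft_force: [-0.3, 1.1, -1.8]
grip_width: 19.3
grasp_force: 60.0
```

The tip is past the deck top with no reaction, so I'll continue down.

Emit:
play_rows(commands=[[1, [-0.001, -0.008, 0.08], 0], [1, [-0.001, -0.008, 0.08], 0], [1, [-0.001, -0.008, 0.08], 0], [1, [0, 0, 0], 0]])

```text
time: 15.72
tool_pos: [654.8, 11.6, 124.4]
tool_rot: [-0.001, -0.062, 0.998, 0.0]
ft_force: [-2.0, 1.7, -2.1]
grip_width: 19.0
grasp_force: 60.0
```

Emit:
play_rows(commands=[[1, [-0.001, -0.008, 0.08], 0], [1, [-0.001, -0.008, 0.08], 0], [1, [-0.001, -0.008, 0.08], 0], [1, [0, 0, 0], 0]])

```text
time: 16.05
tool_pos: [654.6, 10.5, 112.3]
tool_rot: [-0.002, -0.062, 0.998, 0.0]
ft_force: [-4.8, 2.0, -1.8]
grip_width: 19.1
grasp_force: 60.0
```

Emit:
play_rows(commands=[[1, [0, 0, 0.08], 0], [1, [0, 0, 0.08], 0], [1, [0, 0, 0], 0]])

```text
time: 16.3
tool_pos: [654.5, 10.5, 104.4]
tool_rot: [-0.002, -0.062, 0.998, 0.0]
ft_force: [-6.2, 1.4, 1.1]
grip_width: 18.9
grasp_force: 60.0
```

Emit:
play_rows(commands=[[1, [0.02, 0.005, 0.04], 0], [1, [0, 0, 0.03], 0], [1, [0, 0, 0], 0], [1, [0, 0, 0], 0]])

```text
time: 16.63
tool_pos: [654.2, 10.6, 101.7]
tool_rot: [-0.001, -0.062, 0.998, 0.0]
ft_force: [-5.4, 0.8, 0.4]
grip_width: 19.5
grasp_force: 60.0
```

Emit:
play_rows(commands=[[1, [0.01, 0, 0.03], 0], [1, [0, 0, 0.02], 0], [1, [0, 0, 0], 0], [1, [0, 0, 0], 0]])

```text
time: 16.97
tool_pos: [654.3, 10.5, 100.6]
tool_rot: [0.0, -0.062, 0.998, -0.0]
ft_force: [-6.6, 1.7, 9.4]
grip_width: 19.1
grasp_force: 60.0
```

The handle is seated on the plate, with 9 N pushing back. I'll release it and fetch a bolt.

Emit:
play_rows(commands=[[0, [0, 0, 0], 0], [0, [0, 0, 0], 0], [0, [0, 0, 0], 0], [0, [0, 0, -0.2], 0], [0, [0, 0, -0.6], 0], [0, [0, 0, -0.6], 0], [0, [0, 0, -0.6], 0], [0, [0, 0, -0.6], 0], [0, [0, 0, 0], 0]])

```text
time: 17.72
tool_pos: [656.6, 10.3, 236.8]
tool_rot: [0.005, -0.062, 0.998, -0.001]
ft_force: [0.8, -0.6, 0.8]
grip_width: 46.5
grasp_force: 0.0
```

```bash
python3 - <<'E'
from h import *
c=cam('wrist'); save('w6',cv2.resize(c[0][100:400,180:440],None,fx=2,fy=2))
print(T()[:3,3])
rows([(454.7,-368,200,186.85,15),(454.7,-368,78.5,186.85,6)])
E
```

```text
[655.67207084  10.37153466 233.64455112]
-> [454.7, -368, 200, 186.85] 15 rows [0.328, -0.468, 0.045, 0.0]
-> [454.7, -368, 78.5, 186.85] 6 rows [0.0, 0.0, 0.405, 0.0]
```

View pics/w6.png

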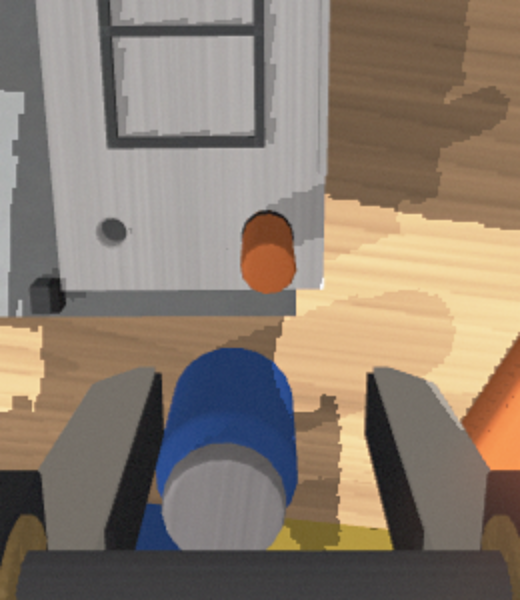

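The drift stands seated in hole 0 and holds the plate. Now the bolt.

Emit:
play_rows(commands=[[0, [0.328, -0.468, 0.045], 0], [0, [0.328, -0.468, 0.045], 0], [0, [0.328, -0.468, 0.045], 0], [0, [0.328, -0.468, 0.045], 0], [0, [0.328, -0.468, 0.045], 0], [0, [0.328, -0.468, 0.045], 0], [0, [0.328, -0.468, 0.045], 0], [0, [0.328, -0.468, 0.045], 0], [0, [0.328, -0.468, 0.045], 0], [0, [0.328, -0.468, 0.045], 0], [0, [0.328, -0.468, 0.045], 0], [0, [0.328, -0.468, 0.045], 0]])

```text
time: 18.77
tool_pos: [492.5, -293.4, 201.8]
tool_rot: [-0.0, -0.062, 0.998, 0.0]
ft_force: [-0.0, -0.4, 0.4]
grip_width: 46.4
grasp_force: 0.0
```

Emit:
play_rows(commands=[[0, [0.328, -0.468, 0.045], 0], [0, [0.328, -0.468, 0.045], 0], [0, [0.328, -0.468, 0.045], 0], [0, [0, 0, 0.405], 0], [0, [0, 0, 0.405], 0], [0, [0, 0, 0], 0], [0, [0, 0, 0], 0]])

```text
time: 19.35
tool_pos: [452.9, -367.7, 154.4]
tool_rot: [-0.001, -0.062, 0.998, 0.001]
ft_force: [0.2, -0.4, 0.6]
grip_width: 46.6
grasp_force: 0.0
```

```bash
python3 - <<'E'
from h import *
print(T()[:3,3]); rows([(454.7,-368,78.5,186.85,5)])
E
```

```text
[ 452.93131003 -367.73640168  154.42546163]
-> [454.7, -368, 78.5, 186.85] 5 rows [-0.007, -0.002, 0.304, 0.001]
```

Emit:
play_rows(commands=[[0, [-0.035, -0.002, 0.304], 0], [0, [0, 0, 0.304], 0], [0, [0, 0, 0.304], 0], [0, [0, 0, 0.304], 0], [0, [0, 0, 0.15], 0], [0, [0, 0, 0.15], 0], [0, [0, 0, 0], 0]])

```text
time: 19.93
tool_pos: [455.2, -367.8, 79.1]
tool_rot: [-0.0, -0.062, 0.998, 0.0]
ft_force: [0.1, -0.2, 0.2]
grip_width: 46.1
grasp_force: 0.0
```

Emit:
play_rows(commands=[[0.2, [0, 0, 0], 0], [1, [0, 0, 0], 0], [1, [0, 0, 0], 0], [1, [0, 0, 0], 0], [1, [0, 0, 0], 0]], newtons=40)

```text
time: 20.35
tool_pos: [455.3, -368.2, 79.9]
tool_rot: [0.0, -0.062, 0.998, -0.0]
ft_force: [0.9, 0.1, 0.8]
grip_width: 18.2
grasp_force: 0.3
```

Emit:
play_rows(commands=[[1, [0, 0, -0.2], 0], [1, [0, 0, -0.5], 0], [1, [0, 0, -0.5], 0], [1, [0, 0, -0.5], 0], [1, [0, 0, -0.5], 0], [1, [0, 0, -0.5], 0], [1, [0, 0, 0], 0], [1, [0, 0, 0], 0]])

```text
time: 21.02
tool_pos: [455.5, -368.4, 216.2]
tool_rot: [0.001, -0.062, 0.998, -0.001]
ft_force: [-1.2, 0.1, -0.1]
grip_width: 15.8
grasp_force: 40.0
```

```bash
python3 - <<'E'
from h import *
print(T()[:3,3]); rows([(662,-58,213,186.85,12),(661.3,-53.1,150,186.85,3)])
E
```

```text
[ 455.50398548 -368.36562409  216.15215195]
-> [662, -58, 213, 186.85] 12 rows [-0.405, 0.471, 0.005, 0.0]
-> [661.3, -53.1, 150, 186.85] 3 rows [0.001, 0.033, 0.42, 0.0]
```

Emit:
play_rows(commands=[[1, [-0.405, 0.471, 0.005], 0], [1, [-0.405, 0.471, 0.005], 0], [1, [-0.405, 0.471, 0.005], 0], [1, [-0.405, 0.471, 0.005], 0], [1, [-0.405, 0.471, 0.005], 0], [1, [-0.405, 0.471, 0.005], 0], [1, [-0.405, 0.471, 0.005], 0], [1, [-0.405, 0.471, 0.005], 0], [1, [-0.405, 0.471, 0.005], 0], [1, [-0.405, 0.471, 0.005], 0], [1, [-0.405, 0.471, 0.005], 0], [1, [-0.405, 0.471, 0.005], 0]])

```text
time: 22.02
tool_pos: [661.5, -56.1, 210.1]
tool_rot: [-0.001, -0.062, 0.998, 0.0]
ft_force: [0.0, -0.8, -0.3]
grip_width: 15.5
grasp_force: 40.0
```

Emit:
play_rows(commands=[[1, [0, 0.033, 0.42], 0], [1, [0, 0.033, 0.42], 0], [1, [0, 0.033, 0.42], 0], [1, [0, 0, 0], 0], [1, [0, 0, 0], 0], [1, [0, 0, 0], 0]])

```text
time: 22.52
tool_pos: [661.1, -52.9, 149.2]
tool_rot: [0.0, -0.062, 0.998, -0.0]
ft_force: [0.2, -0.3, 0.3]
grip_width: 15.3
grasp_force: 40.0
```

```bash
python3 - <<'E'
from h import *
a=[]
for i in range(4): a.append(T()[:3,3]); c=cam('wrist')
print(np.round(a,1)); np.savez('w7.npz',im=c[0],d=c[1],K=c[2],W=c[3])
rows([(661.7,-53.1,128,186.85,3)])
E
```

```text
[[661.1 -52.9 149.2]
 [661.3 -53.  149.7]
 [661.4 -53.  149.9]
 [661.3 -53.  149.8]]
-> [661.7, -53.1, 128, 186.85] 3 rows [-0.003, -0.001, 0.144, 0.001]
```

```bash
python3 - <<'E'
from h import *
z=np.load('w7.npz'); c=(z['im'],z['d'],z['K'],z['W'])
Wi=np.linalg.inv(c[3]); M=T()
def pr(p): q=c[2]@(Wi@[*p,1])[:3]; return (q[:2]/q[2]).round(1)
p=M[:3,3]
print('tip',pr(p-[0,0,57.5]),'headtop',pr(p-[0,0,7]),'hole', pr([661,-52.9,68.5]))
print([(np.round(x['location'],1).tolist(),round(x['score'],2)) for x in robot.find_in('wrist','bolt1')])
for x in robot.trace('wrist','bolt1')[:3]:
    ys,xs=np.nonzero(x['region']); print(x['score'],xs.min(),xs.max(),ys.min(),ys.max(),len(xs))
    for y in range(ys.min(),ys.max()+1,5): q=xs[ys==y]; print(y,q.min(),q.max(),np.median(c[1][y,q]).round())
E
```

```text
tip [310.9 268.4] headtop [310.8 310.8] hole [311.1 253.9]
[([659.1, -49.2, 141.4], 0.55)]
0.69 293 330 263 326 1686
263 309 313 219.0
268 305 318 211.0
273 303 320 203.0
278 302 320 198.0
283 302 321 192.0
288 299 324 178.0
293 296 328 173.0
298 295 329 172.0
303 294 330 173.0
308 294 330 173.0
313 294 330 174.0
318 296 328 175.0
323 301 323 175.0
0.61 265 488 0 295 55791
0 265 488 203.0
5 266 488 204.0
10 267 487 205.0
15 267 487 205.0
20 267 486 206.0
25 267 485 207.0
30 267 485 207.0
35 268 484 205.0
40 268 484 206.0
45 268 483 209.0
50 268 483 210.0
55 268 482 211.0
60 269 481 212.0
65 269 481 212.0
70 270 480 213.0
75 270 480 214.0
80 269 479 215.0
85 270 479 215.0
90 270 478 216.0
95 269 478 217.0
100 269 477 217.0
105 269 477 218.0
110 270 476 219.0
115 271 476 220.0
120 271 475 218.0
125 271 475 218.0
130 271 474 222.0
135 271 473 223.0
140 272 473 224.0
145 272 472 225.0
150 272 472 226.0
155 272 471 226.0
160 272 471 227.0
165 272 470 228.0
170 272 470 229.0
175 272 469 230.0
180 272 469 230.0
185 272 468 231.0
190 272 468 232.0
195 273 467 231.0
200 274 467 230.0
205 274 466 235.0
210 274 465 236.0
215 274 465 236.0
220 275 463 237.0
225 275 457 238.0
230 275 458 239.0
235 275 457 240.0
240 275 456 241.0
245 275 455 242.0
250 276 455 243.0
255 275 454 244.0
260 275 454 245.0
265 276 453 246.0
270 276 453 247.0
275 277 408 248.0
280 277 412 249.0
285 278 415 250.0
290 327 417 251.0
295 401 405 261.0
```

The bolt is held upright, so I'll insert it.

Emit:
play_rows(commands=[[1, [-0.003, 0, 0.144], 0], [1, [-0.003, 0, 0.144], 0], [1, [-0.003, 0, 0.144], 0], [1, [0, 0, 0], 0], [1, [0, 0, 0.06], 0], [1, [0, 0, 0.06], 0], [1, [0, 0, 0], 0]])

```text
time: 23.4
tool_pos: [661.2, -52.6, 120.3]
tool_rot: [-0.0, -0.062, 0.998, 0.0]
ft_force: [-0.0, 0.9, -0.9]
grip_width: 15.8
grasp_force: 40.0
```

Emit:
play_rows(commands=[[1, [0, 0, 0.05], 0], [1, [0, 0, 0.05], 0], [1, [0, 0, 0], 0]])

```text
time: 23.65
tool_pos: [661.3, -52.6, 115.6]
tool_rot: [0.0, -0.062, 0.998, 0.0]
ft_force: [0.9, 1.0, -0.4]
grip_width: 15.5
grasp_force: 40.0
```

Emit:
play_rows(commands=[[1, [0, 0, 0.1], 0], [1, [0, 0, 0.1], 0], [1, [0, 0, 0], 0]])

```text
time: 23.9
tool_pos: [661.2, -52.5, 104.9]
tool_rot: [-0.0, -0.062, 0.998, 0.0]
ft_force: [1.8, 0.9, -2.2]
grip_width: 15.4
grasp_force: 40.0
```

Emit:
play_rows(commands=[[1, [0, 0, 0.1], 0], [1, [0, 0, 0.1], 0], [1, [0, 0, 0], 0]])

```text
time: 24.15
tool_pos: [661.4, -52.6, 95.1]
tool_rot: [0.0, -0.062, 0.998, 0.0]
ft_force: [3.4, 1.9, 0.5]
grip_width: 15.6
grasp_force: 40.0
```

Emit:
play_rows(commands=[[1, [0, 0, 0.07], 0], [1, [0, 0, 0.04], 0], [1, [0, 0, 0], 0]])

```text
time: 24.4
tool_pos: [661.7, -52.6, 90.3]
tool_rot: [0.001, -0.062, 0.998, -0.0]
ft_force: [5.1, 2.2, 1.2]
grip_width: 15.3
grasp_force: 40.0
```

Emit:
play_rows(commands=[[1, [-0.02, 0.01, 0.02], 0], [1, [0, 0, 0.03], 0], [1, [0, 0, 0], 0], [1, [0, 0, 0], 0]])

```text
time: 24.73
tool_pos: [662.1, -52.3, 87.7]
tool_rot: [-0.0, -0.062, 0.998, -0.0]
ft_force: [1.6, -0.9, 0.5]
grip_width: 15.5
grasp_force: 40.0
```

Emit:
play_rows(commands=[[1, [0, 0, 0.03], 0], [1, [0, 0, 0], 0], [1, [0, 0, 0], 0]])

```text
time: 24.98
tool_pos: [662.3, -52.3, 86.9]
tool_rot: [0.0, -0.062, 0.998, -0.0]
ft_force: [1.5, -0.4, 6.4]
grip_width: 15.8
grasp_force: 40.0
```

Bolt 1 is home. I'll release it and pull the drift.

Emit:
play_rows(commands=[[0.15, [0, 0, 0], 0], [0.15, [0, 0, 0], 0], [0.15, [0, 0, 0], 0], [0.15, [0, 0, -0.2], 0], [0.15, [0, 0, -0.6], 0], [0.15, [0, 0, -0.6], 0], [0, [0, 0, 0], 0], [0, [0, 0, 0], 0]])

```text
time: 25.65
tool_pos: [662.9, -52.1, 158.5]
tool_rot: [0.002, -0.062, 0.998, -0.0]
ft_force: [-1.2, -0.5, 0.1]
grip_width: 45.8
grasp_force: 0.0
```

```bash
python3 - <<'E'
from h import *
print(T()[:3,3]); c=cam('wrist'); np.savez('w8.npz',im=c[0],d=c[1],K=c[2],W=c[3])
print([(np.round(x['location'],1).tolist(),round(x['score'],2)) for x in robot.find_in('wrist','bolt1')])
rows([(654.6,10.5,157,186.85,3),(654.6,10.5,101,186.85,3)])
E
```

```text
[662.87284082 -52.08258989 158.54363216]
[([660.2, -49.9, 79.9], 0.6)]
-> [654.6, 10.5, 157, 186.85] 3 rows [-0.005, 0.419, -0.008, 0.001]
-> [654.6, 10.5, 101, 186.85] 3 rows [0.0, 0.0, 0.373, 0.0]
```

Emit:
play_rows(commands=[[0, [-0.005, 0.419, -0.008], 0], [0, [-0.005, 0.419, -0.008], 0], [0, [-0.005, 0.419, -0.008], 0], [0, [0, 0, 0.373], 0], [0, [0, 0, 0.373], 0], [0, [0, 0, 0.373], 0], [0, [0, 0, 0], 0], [1, [0, 0, 0], 0], [1, [0, 0, 0], 0], [1, [0, 0, 0], 0], [1, [0, 0, 0], 0], [1, [0, 0, 0], 0]], newtons=60)

```text
time: 26.75
tool_pos: [655.5, 10.5, 102.4]
tool_rot: [0.001, -0.062, 0.998, 0.0]
ft_force: [-0.1, 3.1, -0.7]
grip_width: 19.0
grasp_force: 60.0
```

Emit:
play_rows(commands=[[1, [0, 0, -0.1], 0], [1, [0, 0, -0.2], 0], [1, [0, 0, -0.3], 0], [1, [0, 0, -0.4], 0], [1, [0, 0, -0.5], 0], [1, [0, 0, -0.5], 0], [1, [0, 0, -0.5], 0], [1, [0, 0, 0], 0], [1, [0, 0, 0], 0]])

```text
time: 27.5
tool_pos: [655.6, 10.2, 228.7]
tool_rot: [0.001, -0.062, 0.998, -0.0]
ft_force: [-1.1, 0.5, -1.8]
grip_width: 19.0
grasp_force: 60.0
```

```bash
python3 - <<'E'
from h import *
print(T()[:3,3]); c=cam('wrist'); W,K,d=c[3],c[2],c[1]
for x in robot.trace('wrist','drift')[:1]:
    ys,xs=np.nonzero(x['region']); print(x['score'],xs.min(),xs.max(),ys.min(),ys.max()); y=ys.min()+1;print(np.median(xs[ys==y]),d[y,int(np.median(xs[ys==y]))])
print([(np.round(x['location'],1).tolist(),round(x['score'],2)) for x in robot.find_in('wrist','bolt1')])
rows([(499.3,-369.2,225,186.85,15)])
E
```

```text
[655.55618917  10.22901719 228.69801797]
0.89 287 336 251 360
312.0 239.889
[([661.8, -49.9, 79.2], 0.64), ([676.0, 335.8, 8.2], 0.3)]
-> [499.3, -369.2, 225, 186.85] 15 rows [0.268, -0.477, 0.001, 0.0]
```

Emit:
play_rows(commands=[[1, [0.268, -0.477, 0], 0], [1, [0.268, -0.477, 0], 0], [1, [0.268, -0.477, 0], 0], [1, [0.268, -0.477, 0], 0], [1, [0.268, -0.477, 0], 0], [1, [0.268, -0.477, 0], 0], [1, [0.268, -0.477, 0], 0], [1, [0.268, -0.477, 0], 0], [1, [0.268, -0.477, 0], 0], [1, [0.268, -0.477, 0], 0], [1, [0.268, -0.477, 0], 0], [1, [0.268, -0.477, 0], 0]])

```text
time: 28.65
tool_pos: [529.8, -294.4, 225.5]
tool_rot: [-0.001, -0.062, 0.998, 0.001]
ft_force: [1.1, -0.0, -1.5]
grip_width: 19.2
grasp_force: 60.0
```

Emit:
play_rows(commands=[[1, [0.268, -0.477, 0], 0], [1, [0.268, -0.477, 0], 0], [1, [0.268, -0.477, 0], 0], [1, [0, 0, 0.4], 0], [1, [0, 0, 0.4], 0], [1, [0, 0, 0.4], 0], [1, [0, 0, 0], 0], [1, [0, 0, 0], 0]])

```text
time: 29.32
tool_pos: [499.3, -368.9, 165.4]
tool_rot: [-0.001, -0.062, 0.998, 0.001]
ft_force: [0.5, -0.5, -0.2]
grip_width: 19.4
grasp_force: 60.0
```

```bash
python3 - <<'E'
from h import *
print(T()[:3,3]); c=cam('wrist'); p=T()[:3,3]
c=cam('wrist')
Wi=np.linalg.inv(c[3])
def pr(p): q=c[2]@(Wi@[*p,1])[:3]; return (q[:2]/q[2]).round(1)
print('hole',pr([499,-369,60]),'tip',pr(p-[0,0,79.9]))
save('w9',cv2.resize(c[0][180:360,220:420],None,fx=3,fy=3))
rows([(499.3,-369.2,130,186.85,4)])
E
```

```text
[ 499.28657918 -368.93149994  165.44155613]
hole [311.4 240.9] tip [310.7 255.4]
-> [499.3, -369.2, 130, 186.85] 4 rows [0.004, 0.003, 0.188, 0.001]
```

Emit:
play_rows(commands=[[1, [0, 0, 0.18], 0], [1, [0, 0, 0.15], 0], [1, [0, 0, 0.1], 0], [1, [0, 0, 0.1], 0], [1, [0, 0, 0.1], 0], [1, [0, 0, 0], 0]])

```text
time: 29.92
tool_pos: [499.5, -369.1, 133.9]
tool_rot: [-0.001, -0.062, 0.998, 0.001]
ft_force: [0.3, -0.2, -1.0]
grip_width: 19.0
grasp_force: 60.0
```

Emit:
play_rows(commands=[[1, [0, 0, 0.12], 0], [1, [0, 0, 0.12], 0], [1, [0, 0, 0.12], 0], [1, [0, 0, 0.12], 0], [1, [0, 0, 0], 0]])

```text
time: 30.33
tool_pos: [499.5, -369.1, 109.7]
tool_rot: [-0.001, -0.062, 0.998, 0.001]
ft_force: [0.9, 0.0, -0.7]
grip_width: 19.3
grasp_force: 60.0
```

Emit:
play_rows(commands=[[1, [0, 0, 0.12], 0], [1, [0, 0, 0.1], 0], [1, [0, 0, 0.06], 0], [1, [0, 0, 0], 0], [1, [0, 0, 0], 0]])

```text
time: 30.75
tool_pos: [499.9, -369.4, 97.0]
tool_rot: [-0.0, -0.062, 0.998, 0.0]
ft_force: [1.4, -0.7, -2.0]
grip_width: 19.3
grasp_force: 60.0
```

Emit:
play_rows(commands=[[1, [0, 0, 0.03], 0], [1, [0, 0, 0], 0], [1, [0, 0, 0], 0]])

```text
time: 31.0
tool_pos: [499.9, -369.4, 95.7]
tool_rot: [0.0, -0.062, 0.998, -0.0]
ft_force: [1.0, 0.1, -1.1]
grip_width: 19.3
grasp_force: 60.0
```

Emit:
play_rows(commands=[[0, [0, 0, 0], 0], [0, [0, 0, 0], 0], [0, [0, 0, 0], 0], [0, [0, 0, -0.2], 0], [0, [0, 0, -0.6], 0], [0, [0, 0, -0.6], 0], [0, [0, 0, -0.4], 0], [0, [0, 0, 0], 0], [0, [0, 0, 0], 0]])

```text
time: 31.75
tool_pos: [500.2, -369.7, 187.1]
tool_rot: [0.001, -0.062, 0.998, -0.001]
ft_force: [0.4, -1.5, -0.2]
grip_width: 46.6
grasp_force: 0.0
```

```bash
python3 - <<'E'
from h import *
c=cam('wrist'); print(T()[:3,3])
K,W,d=c[2],c[3],c[1]
v,u=np.mgrid[0:420,120:500]; dd=d[0:420,120:500]
r=np.stack([(u-K[0,2])/K[0,0]*dd,(v-K[1,2])/K[1,1]*dd,dd],-1)@W[:3,:3].T+W[:3,3]
for lo,hi,t in [(68,76,72),(109,116,112)]:
    m=((r[...,2]>lo)&(r[...,2]<hi)).astype(np.uint8)
    n,l,st,ce=cv2.connectedComponentsWithStats(m)
    for i in range(1,n):
        if st[i,4]>150: print(lo,st[i],(ce[i]+[120,0]).round(1), px(*(ce[i]+[120,0]),c,t).round(1))
rows([(410.3,-366.7,165,186.85,4),(410.3,-366.7,78.8,186.85,5)])
E
```

```text
[ 499.68967117 -369.28112876  185.66659603]
68 [202  90  27  28 578] [335.2 103.2] [ 409.8 -365.6   72. ]
109 [176 240  33  31 782] [312.3 254.8] [ 498.2 -369.2  112. ]
-> [410.3, -366.7, 165, 186.85] 4 rows [0.442, 0.068, 0.103, 0.001]
-> [410.3, -366.7, 78.8, 186.85] 5 rows [0.0, 0.0, 0.345, 0.0]
```

The drift stands in its hole and the remaining bolt is at (409.8, -365.6). I'll fetch that bolt.

Emit:
play_rows(commands=[[0, [0.442, 0.068, 0.103], 0], [0, [0.442, 0.068, 0.103], 0], [0, [0.442, 0.068, 0.103], 0], [0, [0.442, 0.068, 0.103], 0], [0, [0, 0, 0.345], 0], [0, [0, 0, 0.345], 0], [0, [0, 0, 0.345], 0], [0, [0, 0, 0.345], 0], [0, [0, 0, 0.17], 0], [0, [0, 0, 0.17], 0], [0, [0, 0, 0], 0], [0, [0, 0, 0], 0]])

```text
time: 32.8
tool_pos: [410.5, -366.8, 78.7]
tool_rot: [-0.0, -0.062, 0.998, 0.0]
ft_force: [-0.4, 0.1, 0.2]
grip_width: 46.3
grasp_force: 0.0
```

Emit:
play_rows(commands=[[0.2, [0, 0, 0], 0], [1, [0, 0, 0], 0], [1, [0, 0, 0], 0], [1, [0, 0, 0], 0], [1, [0, 0, 0], 0]], newtons=40)

```text
time: 33.22
tool_pos: [410.5, -366.8, 79.1]
tool_rot: [0.0, -0.062, 0.998, -0.0]
ft_force: [-0.9, -0.3, 0.1]
grip_width: 18.1
grasp_force: 0.1
```

Emit:
play_rows(commands=[[1, [0, 0, -0.2], 0], [1, [0, 0, -0.5], 0], [1, [0, 0, -0.5], 0], [1, [0, 0, -0.5], 0], [1, [0, 0, -0.5], 0], [1, [0, 0, -0.5], 0], [1, [0, 0, 0], 0], [1, [0, 0, 0], 0]])

```text
time: 33.88
tool_pos: [410.8, -367.1, 215.6]
tool_rot: [0.001, -0.062, 0.998, -0.001]
ft_force: [-0.2, -1.2, -0.3]
grip_width: 15.5
grasp_force: 40.0
```

```bash
python3 - <<'E'
from h import *
print(T()[:3,3]); rows([(654.7,11.3,213,186.85,16)])
E
```

```text
[ 410.79644221 -367.13192002  215.62312946]
-> [654.7, 11.3, 213, 186.85] 16 rows [-0.361, 0.432, 0.003, 0.0]
```

Emit:
play_rows(commands=[[1, [-0.361, 0.432, 0], 0], [1, [-0.361, 0.432, 0], 0], [1, [-0.361, 0.432, 0], 0], [1, [-0.361, 0.432, 0], 0], [1, [-0.361, 0.432, 0], 0], [1, [-0.361, 0.432, 0], 0], [1, [-0.361, 0.432, 0], 0], [1, [-0.361, 0.432, 0], 0], [1, [-0.361, 0.432, 0], 0], [1, [-0.361, 0.432, 0], 0], [1, [-0.361, 0.432, 0], 0], [1, [-0.361, 0.432, 0], 0]])

```text
time: 34.88
tool_pos: [593.4, -81.4, 212.7]
tool_rot: [-0.001, -0.062, 0.998, 0.0]
ft_force: [0.0, -0.6, -1.6]
grip_width: 15.6
grasp_force: 40.0
```

Emit:
play_rows(commands=[[1, [-0.361, 0.432, 0], 0], [1, [-0.361, 0.432, 0], 0], [1, [-0.361, 0.432, 0], 0], [1, [-0.361, 0.432, 0], 0], [1, [0, 0, 0], 0], [1, [0, 0, 0], 0]])

```text
time: 35.38
tool_pos: [654.1, 12.9, 212.4]
tool_rot: [-0.001, -0.063, 0.998, 0.0]
ft_force: [-0.7, 0.0, -0.5]
grip_width: 15.4
grasp_force: 40.0
```

```bash
python3 - <<'E'
from h import *
c=cam('wrist'); c=cam('wrist'); print(T()[:3,3]); rows([(654.7,11.3,150,186.85,4),(654.7,11.3,120,186.85,4)])
for x in robot.trace('wrist','bolt1')[:2]:
    ys,xs=np.nonzero(x['region']); print(x['score'],xs.min(),xs.max(),ys.min(),ys.max(),len(xs))
E
```

```text
[653.72144392  11.30094987 213.02929628]
-> [654.7, 11.3, 150, 186.85] 4 rows [-0.005, -0.001, 0.315, 0.001]
-> [654.7, 11.3, 120, 186.85] 4 rows [0.0, 0.0, 0.15, 0.0]
0.76 215 238 220 243 455
0.66 294 329 263 327 1719
```

Emit:
play_rows(commands=[[1, [-0.005, 0, 0.315], 0], [1, [-0.005, 0, 0.315], 0], [1, [-0.005, 0, 0.315], 0], [1, [-0.005, 0, 0.315], 0], [1, [0, 0, 0.15], 0], [1, [0, 0, 0.15], 0], [1, [0, 0, 0.15], 0], [1, [0, 0, 0.15], 0], [1, [0, 0, 0], 0], [1, [0, 0, 0], 0]])

```text
time: 36.37
tool_pos: [655.4, 11.9, 121.0]
tool_rot: [-0.0, -0.062, 0.998, -0.0]
ft_force: [0.8, 0.7, -1.0]
grip_width: 15.1
grasp_force: 40.0
```

Emit:
play_rows(commands=[[1, [0, 0, 0.05], 0], [1, [0, 0, 0.05], 0], [1, [0, 0, 0], 0]])

```text
time: 36.62
tool_pos: [655.3, 11.9, 115.8]
tool_rot: [-0.0, -0.062, 0.998, 0.0]
ft_force: [-0.0, 0.1, -0.2]
grip_width: 15.6
grasp_force: 40.0
```

Emit:
play_rows(commands=[[1, [0, 0, 0.1], 0], [1, [0, 0, 0.1], 0], [1, [0, 0, 0], 0]])

```text
time: 36.87
tool_pos: [655.0, 11.7, 104.9]
tool_rot: [-0.001, -0.062, 0.998, -0.0]
ft_force: [-0.5, -1.4, -3.0]
grip_width: 15.2
grasp_force: 40.0
```

Emit:
play_rows(commands=[[1, [0, -0.01, 0.1], 0], [1, [0, 0, 0.1], 0], [1, [0, 0, 0], 0]])

```text
time: 37.12
tool_pos: [655.0, 11.4, 94.8]
tool_rot: [-0.001, -0.062, 0.998, 0.0]
ft_force: [-0.7, 0.9, -2.3]
grip_width: 16.0
grasp_force: 40.0
```

Emit:
play_rows(commands=[[1, [0, 0, 0.08], 0], [1, [0, 0, 0.05], 0], [1, [0, 0, 0.03], 0], [1, [0, 0, 0], 0], [1, [0, 0, 0], 0]])

```text
time: 37.53
tool_pos: [655.3, 11.4, 87.7]
tool_rot: [-0.0, -0.062, 0.998, 0.0]
ft_force: [-1.6, -0.0, -2.5]
grip_width: 15.5
grasp_force: 40.0
```

Emit:
play_rows(commands=[[1, [0, 0, 0.03], 0], [1, [0, 0, 0], 0], [1, [0, 0, 0], 0]])

```text
time: 37.78
tool_pos: [655.4, 11.4, 86.8]
tool_rot: [-0.0, -0.062, 0.998, 0.0]
ft_force: [-3.2, -0.1, 4.3]
grip_width: 15.8
grasp_force: 40.0
```

Both bolts are home. Next I'll survey the boards.

```bash
python3 - <<'E'
from h import *
p=T()[:3,3]; rows([(p[0],p[1],260,186.85,6),(485,325,300,186.85,12)])
E
```

```text
-> [np.float64(655.4404657912397), np.float64(11.446323600713487), 260, 186.85] 6 rows [0.0, 0.0, -0.577, 0.001]
-> [485, 325, 300, 186.85] 12 rows [0.22, 0.553, -0.067, 0.0]
```

Emit:
play_rows(commands=[[0.15, [0, 0, 0], 0], [0.15, [0, 0, 0], 0], [0.15, [0, 0, 0], 0], [0.15, [0, 0, -0.2], 0], [0.15, [0, 0, -0.6], 0], [0.15, [0, 0, -0.6], 0], [0, [0, 0, -0.6], 0], [0, [0, 0, -0.6], 0], [0, [0, 0, -0.6], 0], [0, [0, 0, 0], 0]])

```text
time: 38.62
tool_pos: [657.6, 11.3, 253.9]
tool_rot: [0.005, -0.062, 0.998, -0.001]
ft_force: [0.6, -0.7, 0.8]
grip_width: 46.6
grasp_force: 0.0
```

Emit:
play_rows(commands=[[0, [0.15, 0.56, -0.1], 0], [0, [0.15, 0.56, -0.1], 0], [0, [0.15, 0.56, -0.1], 0], [0, [0.15, 0.56, -0.1], 0], [0, [0.15, 0.56, -0.1], 0], [0, [0.15, 0.56, -0.1], 0], [0, [0.15, 0.56, 0], 0], [0, [0.15, 0.56, 0], 0], [0, [0.15, 0.56, 0], 0], [0, [0.15, 0.56, 0], 0], [0, [0.15, 0.56, 0], 0], [0, [0.15, 0.56, 0], 0]])

```text
time: 39.62
tool_pos: [524.0, 335.0, 276.9]
tool_rot: [0.0, -0.062, 0.998, 0.0]
ft_force: [-0.2, 0.4, 0.2]
grip_width: 46.7
grasp_force: 0.0
```

Emit:
play_rows(commands=[[0, [0.15, 0, 0], 0], [0, [0.15, 0, 0], 0], [0, [0.15, 0, 0], 0], [0, [0, 0, 0], 0], [0, [0, 0, 0], 0]])

```text
time: 40.03
tool_pos: [502.5, 330.1, 277.0]
tool_rot: [0.0, -0.061, 0.998, 0.0]
ft_force: [-0.4, -0.1, 0.5]
grip_width: 46.5
grasp_force: 0.0
```

```bash
cat >> h.py <<'E'
def world(c):
    K,W,d=c[2],c[3],c[1]; v,u=np.mgrid[0:480,0:640]
    return np.stack([(u-K[0,2])/K[0,0]*d,(v-K[1,2])/K[1,1]*d,d],-1)@W[:3,:3].T+W[:3,3]
def ingrip(p): # rough mask: exclude things near gripper (z high)
    return p[...,2]<60
def boards(c,zr=(13,26),zt=22.0,vmax=470):
    """blue relays by colour+height: centre on top face, direction of relay's long (20mm) side"""
    r=world(c); im=c[0].astype(int)
    blue=(im[...,2]>im[...,0]*1.4+15)&(im[...,2]>im[...,1]*1.15)&(r[...,2]>zr[0])&(r[...,2]<zr[1])
    green=(im[...,1]>im[...,0]*1.25+8)&(im[...,1]>im[...,2]*1.15)
    out=[]
    n,l,st,ce=cv2.connectedComponentsWithStats(blue.astype(np.uint8))
    for i in range(1,n):
        if st[i,4]<60: continue
        ys,xs=np.nonzero(l==i); pts=np.array([px(x,y,c,zt)[:2] for x,y in zip(xs,ys)],np.float32)
        (cx,cy),(w,h),a=cv2.minAreaRect(pts)
        if w<h: a+=90; w,h=h,w
        # green board rect around, on plane zt-16
        m=np.zeros(green.shape,bool); R_=int(60); x0,y0=ce[i].astype(int); m[max(0,y0-R_):y0+R_,max(0,x0-R_):x0+R_]=1
        g=((green|(l==i))&m).astype(np.uint8); n2,l2,_,_=cv2.connectedComponentsWithStats(g); lab=l2[ys[0],xs[0]]
        gy,gx=np.nonzero((l2==lab)&~blue); 
        gp=np.array([px(x,y,c,zt-16)[:2] for x,y in zip(gx,gy)],np.float32) if len(gx)>5 else pts
        b=cv2.minAreaRect(gp); ba=b[2]+(90 if b[1][0]<b[1][1] else 0)
        out.append((np.round([cx,cy,w,h,a%180],1).tolist(),'board',np.round([*b[0],max(b[1]),min(b[1]),ba%180],1).tolist(),ce[i].round(0).tolist()))
    return out
E
python3 - <<'E'
from h import *
c=cam('wrist'); np.savez('w10.npz',im=c[0],d=c[1],K=c[2],W=c[3]); print(T()[:3,3],robot.state()['time'])
for b in boards(c): print(b)
print([(np.round(x['location'],1).tolist(),round(x['score'],2)) for x in robot.find_in('wrist','board1')])
save('w10',c[0])
E
```

```text
[502.77944842 330.20595632 276.84768427] 40.0833
([402.2, 373.5, 20.8, 16.6, 151.4], 'board', [402.0, 374.2, 50.9, 34.7, 61.6], [368.0, 102.0])
([504.5, 317.5, 21.2, 16.7, 150.0], 'board', [505.2, 317.6, 50.9, 34.9, 59.7], [298.0, 199.0])
([584.9, 356.2, 23.2, 17.3, 167.2], 'board', [586.7, 356.8, 51.0, 35.2, 77.2], [325.0, 275.0])
([736.6, 15.0, 43.9, 17.7, 77.6], 'board', [736.6, 15.0, 43.9, 17.7, 77.6], [22.0, 361.0])
([848.3, -8.6, 33.5, 9.6, 167.6], 'board', [848.3, -8.6, 33.5, 9.6, 167.6], [9.0, 435.0])
[([501.8, 316.1, 7.2], 0.9), ([401.6, 370.2, 4.4], 0.74), ([585.7, 357.5, 3.6], 0.71), ([642.9, 500.6, 3.2], 0.59)]
```

Three green boards are on the mat: (402,374) at 61.6°, (505,318) at 59.7° and (587,357) at 77.2°. I'll take the second one first.

```bash
python3 - <<'E'
from h import *
rows([(505.2,317.6,130,149.7,6)])
E
```

```text
-> [505.2, 317.6, 130, 149.7] 6 rows [[-0.003, -0.043, 0.489, 0.104], [-0.007, -0.043, 0.489, 0.104], [-0.012, -0.042, 0.489, 0.104], [-0.016, -0.04, 0.489, 0.104], [-0.02, -0.038, 0.489, 0.104], [-0.024, -0.036, 0.489, 0.104]]
```

Emit:
play_rows(commands=[[0, [-0.003, -0.043, 0.489], 0.104], [0, [-0.007, -0.043, 0.489], 0.104], [0, [-0.012, -0.042, 0.489], 0.104], [0, [-0.016, -0.04, 0.489], 0.104], [0, [-0.02, -0.038, 0.489], 0.104], [0, [-0.024, -0.036, 0.489], 0.104], [0, [0, 0, 0], 0], [0, [0, 0, 0], 0], [0, [0, 0, 0], 0]])

```text
time: 40.88
tool_pos: [505.5, 318.4, 131.3]
tool_rot: [0.001, 0.26, 0.966, 0.001]
ft_force: [0.2, 0.2, 0.7]
grip_width: 46.6
grasp_force: 0.0
```

```bash
cat > look.py <<'E'
from h import *
c=cam('wrist'); M=T(); print(M[:3,3].round(1),robot.state()['time'])
bs=boards(c)
for b in bs: print(b)
bs=[b for b in bs if b[2][2]<54 and b[2][3]>30]
b=min(bs,key=lambda b:np.hypot(*(np.array(b[2][:2])-M[:2,3])))
rows([(*b[2][:2],25.5,b[2][4]+90,5)])
E
python3 look.py
```

```text
[505.6 318.6 131.6] 40.9333
([402.4, 373.6, 20.8, 15.9, 151.6], 'board', [402.0, 373.9, 50.6, 34.6, 61.6], [304.0, 54.0])
([503.9, 318.0, 22.1, 15.2, 149.8], 'board', [505.5, 317.3, 50.7, 34.6, 59.8], [309.0, 240.0])
([584.6, 360.0, 26.9, 12.5, 2.3], 'board', [587.5, 360.8, 41.9, 35.9, 77.2], [415.0, 304.0])
-> [505.5, 317.3, 25.5, 149.8] 5 rows [-0.002, -0.004, 0.424, 0.0]
```

Emit:
play_rows(commands=[[0, [-0.004, -0.02, 0.424], 0], [0, [0, 0, 0.424], 0], [0, [0, 0, 0.424], 0], [0, [0, 0, 0.424], 0], [0, [0, 0, 0.212], 0], [0, [0, 0, 0.212], 0], [0, [0, 0, 0], 0], [0.3, [0, 0, 0], 0], [1, [0, 0, 0], 0], [1, [0, 0, 0], 0], [1, [0, 0, 0], 0], [1, [0, 0, 0], 0]], newtons=20)

```text
time: 41.93
tool_pos: [504.4, 317.3, 24.2]
tool_rot: [0.0, 0.262, 0.965, 0.0]
ft_force: [0.2, -0.1, 0.5]
grip_width: 18.0
grasp_force: 0.0
```

Emit:
play_rows(commands=[[1, [0, 0, -0.2], 0], [1, [0, 0, -0.5], 0], [1, [0, 0, -0.6], 0], [1, [0, 0, -0.6], 0], [1, [0, 0, -0.6], 0], [1, [0, 0, -0.5], 0], [1, [0, 0, 0], 0], [1, [0, 0, 0], 0]])

```text
time: 42.6
tool_pos: [504.7, 317.4, 175.6]
tool_rot: [0.001, 0.262, 0.965, 0.001]
ft_force: [-0.5, 0.7, -0.7]
grip_width: 15.9
grasp_force: 20.0
```

```bash
python3 - <<'E'
from h import *
n=plate(YAW,132,0); print(n)
rows([(*n,180,186.85,12)])
E
```

```text
[600.85775801 -27.55630073]
-> [np.float64(600.8577580054668), np.float64(-27.556300733928296), 180, 186.85] 12 rows [[-0.429, -0.415, -0.007, -0.052], [-0.406, -0.438, -0.007, -0.052], [-0.381, -0.459, -0.007, -0.052], [-0.356, -0.479, -0.007, -0.052], [-0.33, -0.498, -0.007, -0.052], [-0.302, -0.515, -0.007, -0.052], [-0.274, -0.53, -0.007, -0.052], [-0.245, -0.544, -0.007, -0.052], [-0.215, -0.557, -0.007, -0.052], [-0.185, -0.568, -0.007, -0.052], [-0.154, -0.577, -0.007, -0.052], [-0.122, -0.584, -0.007, -0.052]]
```

Emit:
play_rows(commands=[[1, [-0.429, -0.415, 0], -0.052], [1, [-0.406, -0.438, 0], -0.052], [1, [-0.381, -0.459, 0], -0.052], [1, [-0.356, -0.479, 0], -0.052], [1, [-0.33, -0.498, 0], -0.052], [1, [-0.302, -0.515, 0], -0.052], [1, [-0.274, -0.53, 0], -0.052], [1, [-0.245, -0.544, 0], -0.052], [1, [-0.215, -0.557, 0], -0.052], [1, [-0.185, -0.568, 0], -0.052], [1, [-0.154, -0.577, 0], -0.052], [1, [-0.122, -0.584, 0], -0.052]])

```text
time: 43.6
tool_pos: [600.6, -29.0, 172.4]
tool_rot: [-0.001, -0.063, 0.998, 0.0]
ft_force: [0.8, 0.1, -0.1]
grip_width: 16.1
grasp_force: 20.0
```

Emit:
play_rows(commands=[[1, [0, 0, 0.4], 0], [1, [0, 0, 0.4], 0], [1, [0, 0, 0], 0], [1, [0, 0, 0], 0], [1, [0, 0, 0], 0]])

```text
time: 44.02
tool_pos: [601.2, -27.3, 134.2]
tool_rot: [-0.0, -0.062, 0.998, 0.0]
ft_force: [0.4, 0.5, 0.6]
grip_width: 16.1
grasp_force: 20.0
```

```bash
cat > hold.py <<'E'
from h import *
import sys
nx=float(sys.argv[1]); dz=float(sys.argv[2])  # dz: TCP minus underside
c=cam('wrist'); M=T(); p=M[:3,3]; print(p.round(1),robot.state()['time'])
zt=p[2]-dz+19
bs=boards(c,(zt-9,zt+5),zt)
for b in bs: print(b)
b=min(bs,key=lambda b:np.hypot(*(np.array(b[0][:2])-p[:2])))
n=plate(YAW,nx,0); off=np.array(b[2][:2])-p[:2]; print('nest',n.round(1),'offset',off.round(1),'ang',b[2][4])
t=n-off; yaw=np.degrees(np.arctan2(M[1,0],M[0,0]))+(YAW+90-b[2][4])
rows([(*t,68.5+dz+6,yaw,4)])
np.savez('hold.npz',im=c[0],d=c[1],K=c[2],W=c[3])
E
python3 hold.py 132 21.2
```

```text
[601.5 -27.3 134.6] 44.0667
([599.5, -27.2, 23.5, 15.9, 7.1], 'board', [599.5, -27.2, 23.5, 15.9, 7.1], [312.0, 314.0])
nest [600.9 -27.6] offset [-2.   0.1] ang 7.1
-> [np.float64(602.8199260116636), np.float64(-27.69507256919518), 95.7, np.float64(-83.12907587651404)] 13 rows [[-0.002, -0.001, 0.06, -0.115], [-0.002, -0.001, 0.06, -0.115], [-0.002, -0.001, 0.06, -0.115], [-0.002, -0.001, 0.06, -0.115], [-0.001, -0.002, 0.06, -0.115], [-0.001, -0.002, 0.06, -0.115], [-0.001, -0.002, 0.06, -0.115], [-0.001, -0.002, 0.06, -0.115], [0.0, -0.002, 0.06, -0.115], [0.0, -0.002, 0.06, -0.115], [0.0, -0.002, 0.06, -0.115], [0.0, -0.002, 0.06, -0.115], [0.001, -0.002, 0.06, -0.115]]
```

```bash
python3 - <<'E'
from h import *
for f in ['w8','hold']:
    z=np.load(f+'.npz'); c=(z['im'],z['d'],z['K'],z['W'])
    r=world(c); a=np.radians(YAW); dx=r[...,0]-PIV[0]; dy=r[...,1]-PIV[1]
    X=dx*np.cos(a)+dy*np.sin(a); Y=-dx*np.sin(a)+dy*np.cos(a)
    g=c[0].mean(2); on=(X>15)&(X<175)&(abs(Y)<45)&(abs(r[...,2]-70.5)<6)
    inner=(on&(g>105)).astype(np.uint8)
    n,l,st,ce=cv2.connectedComponentsWithStats(inner)
    for i in range(1,n):
        if st[i,4]<600: continue
        ys,xs=np.nonzero(l==i); P=np.array([px(x,y,c,68.5)[:2] for x,y in zip(xs,ys)])
        d=P-PIV; x_=d[:,0]*np.cos(a)+d[:,1]*np.sin(a); y_=-d[:,0]*np.sin(a)+d[:,1]*np.cos(a)
        print(f,st[i,4],'X',np.percentile(x_,[1,99]).round(1),'Y',np.percentile(y_,[1,99]).round(1), 'mid',round(np.percentile(x_,[1,99]).mean(),1),round(np.percentile(y_,[1,99]).mean(),1))
E
```

```text
w8 13785 X [ 51.2 174.7] Y [-44.7  44.9] mid 113.0 0.1
w8 3418 X [50.  66.1] Y [-27.3  25.8] mid 58.1 -0.7
w8 7009 X [ 71.4 108.7] Y [-26.9  26.3] mid 90.0 -0.3
w8 5954 X [113.5 150.9] Y [-26.4  26.7] mid 132.2 0.2
hold 16564 X [ 15.3 169.2] Y [-44.8  44.9] mid 92.2 0.0
hold 8102 X [29.5 66.6] Y [-27.4  25.8] mid 48.0 -0.8
hold 6783 X [ 71.7 108.7] Y [-26.6  26.5] mid 90.2 -0.0
hold 2991 X [114.5 133.2] Y [-26.   26.9] mid 123.8 0.4
```

The nests measure within 0.3 mm of the prediction, so I'll place the board.

Emit:
play_rows(commands=[[1, [0.024, 0, 0.2], -0.005], [1, [0, 0, 0.2], 0], [1, [0, 0, 0.2], 0], [1, [0, 0, 0.15], 0], [1, [0, 0, 0], 0], [1, [0, 0, 0], 0]])

```text
time: 44.57
tool_pos: [599.7, -27.7, 95.7]
tool_rot: [-0.001, -0.064, 0.998, 0.0]
ft_force: [0.6, 0.1, 0.3]
grip_width: 16.0
grasp_force: 20.0
```

Emit:
play_rows(commands=[[1, [0, 0, 0.05], 0], [1, [0, 0, 0.04], 0], [1, [0, 0, 0], 0], [1, [0, 0, 0], 0]])

```text
time: 44.9
tool_pos: [600.0, -27.8, 91.9]
tool_rot: [0.0, -0.064, 0.998, -0.0]
ft_force: [-0.7, -0.3, 0.1]
grip_width: 15.7
grasp_force: 20.0
```

Emit:
play_rows(commands=[[1, [0, 0, 0.03], 0], [1, [0, 0, 0.02], 0], [1, [0, 0, 0], 0], [1, [0, 0, 0], 0]])

```text
time: 45.23
tool_pos: [600.1, -27.8, 89.7]
tool_rot: [0.0, -0.064, 0.998, -0.0]
ft_force: [-0.2, 0.2, 3.8]
grip_width: 16.0
grasp_force: 20.0
```

Emit:
play_rows(commands=[[0.2, [0, 0, 0], 0], [0.2, [0, 0, 0], 0], [0.2, [0, 0, 0], 0], [0.2, [0, 0, -0.2], 0], [0.2, [0, 0, -0.6], 0], [0.2, [0, 0, -0.6], 0], [0, [0, 0, -0.6], 0], [0, [0, 0, -0.6], 0], [0, [0, 0, 0], 0], [0, [0, 0, 0], 0]])

```text
time: 46.07
tool_pos: [600.6, -27.8, 221.5]
tool_rot: [0.002, -0.064, 0.998, -0.0]
ft_force: [-0.7, -0.5, -0.5]
grip_width: 46.6
grasp_force: 0.0
```

```bash
cat > pl.py <<'E'
from h import *
c=cam('wrist'); np.savez('pl.npz',im=c[0],d=c[1],K=c[2],W=c[3])
a=np.radians(YAW)
for b in boards(c,(80,95),87.5):
    d=np.array(b[2][:2])-PIV; print('plate XY',(d@[np.cos(a),np.sin(a)]).round(1),(d@[-np.sin(a),np.cos(a)]).round(1),b)
r=world(c); im=c[0].astype(int); g=(im[...,1]>im[...,0]*1.25+8)&(im[...,1]>im[...,2]*1.15)&(r[...,2]>60)&(r[...,2]<80)
q=r[g]; X=(q[:,:2]-PIV)@[np.cos(a),np.sin(a)]
for n in (48,90,132):
    k=q[abs(X-n)<19]
    if len(k)>200:
        A=np.c_[k[:,:2]-k[:,:2].mean(0),np.ones(len(k))]; s=np.linalg.lstsq(A,k[:,2],rcond=None)[0]; print('nest',n,len(k),'z %.1f slope %.3f %.3f'%(s[2],s[0],s[1]))
E
python3 pl.py
python3 - <<'E'
from h import *
print(T()[:3,3].round(1)); p=T()[:3,3]
rows([(586.9,357,150,167.2,12)])
E
```

```text
plate XY 132.1 0.5 ([599.9, -27.1, 20.8, 15.0, 7.4], 'board', [600.9, -27.0, 50.0, 34.0, 97.4], [312.0, 230.0])
nest 132 1744 z 71.8 slope 0.004 0.002
[599.9 -27.7 219.8]
-> [586.9, 357, 150, 167.2] 12 rows [[-0.061, 0.639, 0.116, 0.028], [-0.042, 0.64, 0.116, 0.028], [-0.023, 0.641, 0.116, 0.028], [-0.005, 0.642, 0.116, 0.028], [0.014, 0.641, 0.116, 0.028], [0.033, 0.641, 0.116, 0.028], [0.052, 0.64, 0.116, 0.028], [0.071, 0.638, 0.116, 0.028], [0.089, 0.635, 0.116, 0.028], [0.108, 0.632, 0.116, 0.028], [0.126, 0.629, 0.116, 0.028], [0.145, 0.625, 0.116, 0.028]]
```

The first board lies flat and centred in its nest. Now the second.

Emit:
play_rows(commands=[[0, [-0.061, 0.639, 0.05], 0.028], [0, [-0.042, 0.64, 0.05], 0.028], [0, [-0.023, 0.641, 0.05], 0.028], [0, [-0.005, 0.642, 0.05], 0.028], [0, [0.014, 0.641, 0.1], 0.028], [0, [0.033, 0.641, 0.1], 0.028], [0, [0.052, 0.64, 0.15], 0.028], [0, [0.071, 0.638, 0.2], 0.028], [0, [0.089, 0.635, 0.25], 0.028], [0, [0.108, 0.632, 0.25], 0.028], [0, [0.126, 0.629, 0.25], 0.028], [0, [0.145, 0.625, 0.25], 0.028]])

```text
time: 47.12
tool_pos: [585.8, 358.1, 129.5]
tool_rot: [-0.001, 0.112, 0.994, -0.001]
ft_force: [0.9, 0.2, 0.0]
grip_width: 46.4
grasp_force: 0.0
```

Emit:
play_rows(commands=[[0, [0, 0, 0], 0], [0, [0, 0, 0], 0], [0, [0, 0, 0], 0], [0, [0, 0, 0], 0]])

```text
time: 47.45
tool_pos: [587.1, 355.8, 131.9]
tool_rot: [-0.0, 0.112, 0.994, -0.0]
ft_force: [0.4, 0.0, 0.1]
grip_width: 46.1
grasp_force: 0.0
```

```bash
python3 look.py
```

```text
[587.2 355.8 132.1] 47.5
([585.6, 356.6, 22.1, 15.9, 167.2], 'board', [586.8, 356.4, 50.5, 33.9, 77.2], [311.0, 239.0])
-> [586.8, 356.4, 25.5, 167.2] 5 rows [0.002, 0.002, 0.426, 0.0]
```

Emit:
play_rows(commands=[[0, [0.008, 0.01, 0.426], 0], [0, [0, 0, 0.426], 0], [0, [0, 0, 0.426], 0], [0, [0, 0, 0.426], 0], [0, [0, 0, 0.213], 0], [0, [0, 0, 0.213], 0], [0, [0, 0, 0], 0], [0.3, [0, 0, 0], 0], [1, [0, 0, 0], 0], [1, [0, 0, 0], 0], [1, [0, 0, 0], 0], [1, [0, 0, 0], 0]], newtons=20)

```text
time: 48.5
tool_pos: [586.8, 357.7, 25.9]
tool_rot: [0.0, 0.111, 0.994, 0.0]
ft_force: [-0.5, 0.1, -0.5]
grip_width: 17.5
grasp_force: 0.1
```

Emit:
play_rows(commands=[[1, [0, 0, -0.2], 0], [1, [0, 0, -0.5], 0], [1, [0, 0, -0.6], 0], [1, [0, 0, -0.6], 0], [1, [0, 0, -0.6], 0], [1, [0, 0, -0.5], 0], [1, [0, 0, 0], 0], [1, [0, 0, 0], 0]])

```text
time: 49.17
tool_pos: [587.1, 357.9, 177.5]
tool_rot: [0.001, 0.111, 0.994, 0.001]
ft_force: [0.6, 0.2, -1.0]
grip_width: 16.1
grasp_force: 20.0
```

```bash
python3 - <<'E'
from h import *
n=plate(YAW,90,0.0); print(n,robot.state()['tool_pos'])
rows([(*n,175,187.3,12)])
E
```

```text
[559.15756228 -32.56565959] [587.07087566 357.85405206 177.50764587]
-> [np.float64(559.1575622764547), np.float64(-32.56565959131475), 175, 187.3] 12 rows [[-0.098, -0.645, 0.004, -0.028], [-0.08, -0.647, 0.004, -0.028], [-0.061, -0.65, 0.004, -0.028], [-0.042, -0.651, 0.004, -0.028], [-0.023, -0.652, 0.004, -0.028], [-0.004, -0.652, 0.004, -0.028], [0.015, -0.652, 0.004, -0.028], [0.034, -0.651, 0.004, -0.028], [0.053, -0.65, 0.004, -0.028], [0.072, -0.648, 0.004, -0.028], [0.091, -0.646, 0.004, -0.028], [0.11, -0.643, 0.004, -0.028]]
```

Emit:
play_rows(commands=[[1, [-0.098, -0.645, 0], -0.028], [1, [-0.08, -0.647, 0], -0.028], [1, [-0.061, -0.65, 0], -0.028], [1, [-0.042, -0.651, 0], -0.028], [1, [-0.023, -0.652, 0], -0.028], [1, [-0.004, -0.652, 0], -0.028], [1, [0.015, -0.652, 0], -0.028], [1, [0.034, -0.651, 0], -0.028], [1, [0.053, -0.65, 0], -0.028], [1, [0.072, -0.648, 0], -0.028], [1, [0.091, -0.646, 0], -0.028], [1, [0.11, -0.643, 0], -0.028]])

```text
time: 50.17
tool_pos: [558.1, -34.3, 174.3]
tool_rot: [-0.001, -0.065, 0.998, 0.0]
ft_force: [0.6, 0.4, 0.7]
grip_width: 15.5
grasp_force: 20.0
```

Emit:
play_rows(commands=[[1, [0, 0, 0.4], 0], [1, [0, 0, 0.4], 0], [1, [0, 0, 0], 0], [1, [0, 0, 0], 0], [1, [0, 0, 0], 0]])

```text
time: 50.58
tool_pos: [559.3, -32.5, 135.7]
tool_rot: [-0.0, -0.065, 0.998, 0.0]
ft_force: [0.1, 0.3, -0.1]
grip_width: 15.6
grasp_force: 20.0
```

```bash
python3 - <<'E'
from h import *
c=cam('wrist'); c=cam('wrist')
rows([(558.9,-32.6,97,187.3,3)]); print(T()[:3,3])
E
```

```text
-> [558.9, -32.6, 97, 187.3] 3 rows [0.005, 0.0, 0.262, 0.001]
[559.61421671 -32.54346594 136.27122663]
```

Emit:
play_rows(commands=[[1, [0.01, 0, 0.262], 0], [1, [0, 0, 0.262], 0], [1, [0, 0, 0.262], 0], [1, [0, 0, 0.05], 0], [1, [0, 0, 0], 0], [1, [0, 0, 0], 0]])

```text
time: 51.18
tool_pos: [559.1, -32.8, 94.4]
tool_rot: [0.0, -0.065, 0.998, -0.0]
ft_force: [0.7, 0.3, -0.0]
grip_width: 16.0
grasp_force: 20.0
```

Emit:
play_rows(commands=[[1, [0, 0, 0.03], 0], [1, [0, 0, 0.03], 0], [1, [0, 0, 0], 0], [1, [0, 0, 0], 0]])

```text
time: 51.52
tool_pos: [559.3, -32.9, 91.7]
tool_rot: [0.001, -0.065, 0.998, -0.0]
ft_force: [-0.3, 0.6, 6.0]
grip_width: 15.9
grasp_force: 20.0
```

Seated at 91.7, as expected. I'll release it and check.

Emit:
play_rows(commands=[[0.2, [0, 0, 0], 0], [0.2, [0, 0, 0], 0], [0.2, [0, 0, 0], 0], [0.2, [0, 0, -0.2], 0], [0.2, [0, 0, -0.6], 0], [0.2, [0, 0, -0.6], 0], [0, [0, 0, -0.6], 0], [0, [0, 0, -0.6], 0], [0, [0, 0, 0], 0], [0, [0, 0, 0], 0]])

```text
time: 52.35
tool_pos: [559.2, -33.0, 222.6]
tool_rot: [0.002, -0.064, 0.998, -0.0]
ft_force: [0.0, -0.2, -0.9]
grip_width: 46.2
grasp_force: 0.0
```

```bash
python3 pl.py
python3 - <<'E'
from h import *
print(T()[:3,3].round(1)); rows([(402,374,150,151.6,12)])
E
```

```text
plate XY 90.8 0.2 ([558.9, -32.3, 20.9, 15.0, 7.4], 'board', [559.9, -32.3, 49.9, 34.1, 97.4], [312.0, 230.0])
plate XY 132.6 0.6 ([599.2, -27.4, 21.8, 14.9, 7.4], 'board', [601.4, -26.9, 50.0, 34.2, 97.4], [312.0, 280.0])
plate XY 283.7 14.0 ([749.8, 4.4, 56.5, 38.7, 99.9], 'board', [749.8, 4.4, 56.5, 38.7, 99.9], [325.0, 435.0])
nest 90 1745 z 72.0 slope 0.002 0.003
nest 132 1468 z 71.9 slope -0.001 0.003
[558.6 -32.9 221. ]
-> [402, 374, 150, 151.6] 12 rows [[0.171, 0.706, 0.118, 0.05], [0.208, 0.696, 0.118, 0.05], [0.244, 0.684, 0.118, 0.05], [0.279, 0.671, 0.118, 0.05], [0.314, 0.655, 0.118, 0.05], [0.347, 0.638, 0.118, 0.05], [0.38, 0.619, 0.118, 0.05], [0.412, 0.599, 0.118, 0.05], [0.442, 0.576, 0.118, 0.05], [0.472, 0.553, 0.118, 0.05], [0.5, 0.527, 0.118, 0.05], [0.527, 0.5, 0.118, 0.05]]
```

Emit:
play_rows(commands=[[0, [0.171, 0.706, 0.05], 0.05], [0, [0.208, 0.696, 0.05], 0.05], [0, [0.244, 0.684, 0.05], 0.05], [0, [0.279, 0.671, 0.05], 0.05], [0, [0.314, 0.655, 0.1], 0.05], [0, [0.347, 0.638, 0.1], 0.05], [0, [0.38, 0.619, 0.15], 0.05], [0, [0.412, 0.599, 0.2], 0.05], [0, [0.442, 0.576, 0.25], 0.05], [0, [0.472, 0.553, 0.25], 0.05], [0, [0.5, 0.527, 0.25], 0.05], [0, [0.527, 0.5, 0.25], 0.05]])

```text
time: 53.4
tool_pos: [401.2, 375.2, 131.2]
tool_rot: [-0.001, 0.248, 0.969, -0.001]
ft_force: [0.1, 0.2, 0.0]
grip_width: 46.6
grasp_force: 0.0
```

Emit:
play_rows(commands=[[0, [0, 0, 0], 0], [0, [0, 0, 0], 0], [0, [0, 0, 0], 0], [0, [0, 0, 0], 0]])

```text
time: 53.73
tool_pos: [403.2, 373.2, 133.0]
tool_rot: [-0.0, 0.247, 0.969, -0.0]
ft_force: [-0.2, -0.5, 0.5]
grip_width: 46.4
grasp_force: 0.0
```

```bash
python3 look.py
```

```text
[403.4 373.2 133.2] 53.7833
([400.7, 374.5, 22.2, 15.2, 151.4], 'board', [402.1, 373.9, 50.7, 34.7, 61.4], [311.0, 237.0])
-> [402.1, 373.9, 25.5, 151.4] 5 rows [0.006, 0.0, 0.431, 0.0]
```

Emit:
play_rows(commands=[[0, [0.03, 0, 0.431], 0], [0, [0, 0, 0.431], 0], [0, [0, 0, 0.431], 0], [0, [0, 0, 0.431], 0], [0, [0, 0, 0.215], 0], [0, [0, 0, 0.215], 0], [0, [0, 0, 0], 0], [0.3, [0, 0, 0], 0], [1, [0, 0, 0], 0], [1, [0, 0, 0], 0], [1, [0, 0, 0], 0], [1, [0, 0, 0], 0]], newtons=20)

```text
time: 54.78
tool_pos: [401.7, 375.1, 25.9]
tool_rot: [0.0, 0.247, 0.969, 0.0]
ft_force: [-0.1, -0.1, -0.0]
grip_width: 17.3
grasp_force: 0.1
```

Emit:
play_rows(commands=[[1, [0, 0, -0.2], 0], [1, [0, 0, -0.5], 0], [1, [0, 0, -0.6], 0], [1, [0, 0, -0.6], 0], [1, [0, 0, -0.6], 0], [1, [0, 0, -0.5], 0], [1, [0, 0, 0], 0], [1, [0, 0, 0], 0]])

```text
time: 55.45
tool_pos: [401.8, 375.2, 177.0]
tool_rot: [0.001, 0.247, 0.969, 0.001]
ft_force: [-0.6, -0.0, -1.1]
grip_width: 15.8
grasp_force: 20.0
```

```bash
python3 - <<'E'
from h import *
n=plate(YAW,48,-0.4); print(n,robot.state()['tool_pos'])
rows([(*n,175,187.3,13)])
E
```

```text
[517.50507473 -37.97216317] [401.81739184 375.21841091 177.00010332]
-> [np.float64(517.5050747270367), np.float64(-37.972163169929885), 175, 187.3] 13 rows [[-0.461, -0.473, 0.003, -0.046], [-0.437, -0.495, 0.003, -0.046], [-0.413, -0.515, 0.003, -0.046], [-0.388, -0.534, 0.003, -0.046], [-0.361, -0.552, 0.003, -0.046], [-0.334, -0.569, 0.003, -0.046], [-0.307, -0.585, 0.003, -0.046], [-0.278, -0.599, 0.003, -0.046], [-0.249, -0.611, 0.003, -0.046], [-0.219, -0.623, 0.003, -0.046], [-0.189, -0.633, 0.003, -0.046], [-0.158, -0.641, 0.003, -0.046], [-0.127, -0.648, 0.003, -0.046]]
```

Emit:
play_rows(commands=[[1, [-0.461, -0.473, 0], -0.046], [1, [-0.437, -0.495, 0], -0.046], [1, [-0.413, -0.515, 0], -0.046], [1, [-0.388, -0.534, 0], -0.046], [1, [-0.361, -0.552, 0], -0.046], [1, [-0.334, -0.569, 0], -0.046], [1, [-0.307, -0.585, 0], -0.046], [1, [-0.278, -0.599, 0], -0.046], [1, [-0.249, -0.611, 0], -0.046], [1, [-0.219, -0.623, 0], -0.046], [1, [-0.189, -0.633, 0], -0.046], [1, [-0.158, -0.641, 0], -0.046]])

```text
time: 56.45
tool_pos: [507.6, -8.2, 174.2]
tool_rot: [-0.001, -0.041, 0.999, 0.0]
ft_force: [-0.3, 0.5, -0.7]
grip_width: 15.8
grasp_force: 20.0
```

Emit:
play_rows(commands=[[1, [-0.127, -0.648, 0], -0.046], [1, [0, 0, 0.4], 0], [1, [0, 0, 0.4], 0], [1, [0, 0, 0], 0], [1, [0, 0, 0], 0], [1, [0, 0, 0], 0]])

```text
time: 56.95
tool_pos: [517.1, -38.1, 135.7]
tool_rot: [-0.0, -0.064, 0.998, 0.0]
ft_force: [0.3, -0.5, 0.2]
grip_width: 15.6
grasp_force: 20.0
```

```bash
python3 - <<'E'
from h import *
c=cam('wrist'); c=cam('wrist')
rows([(516.3,-38,97,187.3,3)]); print(T()[:3,3])
E
```

```text
-> [516.3, -38, 97, 187.3] 3 rows [0.007, 0.002, 0.261, 0.0]
[517.44340019 -38.09223685 136.21657001]
```

Emit:
play_rows(commands=[[1, [0.022, 0, 0.261], 0], [1, [0, 0, 0.261], 0], [1, [0, 0, 0.261], 0], [1, [0, 0, 0.05], 0], [1, [0, 0, 0], 0], [1, [0, 0, 0], 0]])

```text
time: 57.55
tool_pos: [516.4, -38.4, 94.5]
tool_rot: [0.0, -0.064, 0.998, -0.0]
ft_force: [-0.9, -0.4, -0.2]
grip_width: 15.4
grasp_force: 20.0
```

Emit:
play_rows(commands=[[1, [0, 0, 0.03], 0], [1, [0, 0, 0.03], 0], [1, [0, 0, 0], 0], [1, [0, 0, 0], 0]])

```text
time: 57.88
tool_pos: [516.7, -38.5, 91.9]
tool_rot: [0.001, -0.063, 0.998, -0.0]
ft_force: [-1.6, 0.9, 8.6]
grip_width: 15.6
grasp_force: 20.0
```

Emit:
play_rows(commands=[[0.2, [0, 0, 0], 0], [0.2, [0, 0, 0], 0], [0.2, [0, 0, 0], 0], [0.2, [0, 0, -0.2], 0], [0.2, [0, 0, -0.6], 0], [0.2, [0, 0, -0.6], 0], [0, [0, 0, -0.6], 0], [0, [0, 0, -0.6], 0], [0, [0, -0.3, 0], 0], [0, [0, -0.3, 0], 0], [0, [0, 0, 0], 0], [0, [0, 0, 0], 0]])

```text
time: 58.88
tool_pos: [519.6, -68.5, 221.1]
tool_rot: [0.0, -0.063, 0.998, 0.0]
ft_force: [0.3, -0.3, 0.3]
grip_width: 46.2
grasp_force: 0.0
```

```bash
python3 pl.py
cat > knob.py <<'E'
from h import *
c=cam('wrist'); np.savez('knob.npz',im=c[0],d=c[1],K=c[2],W=c[3]); print(T()[:3,3].round(1),robot.state()['time'])
r=world(c); im=c[0].astype(int)
near=(abs(r[...,0]-535)<60)&(abs(r[...,1]+142)<60)
top=near&(abs(r[...,2]-104)<4)
ys,xs=np.nonzero(top); P=np.array([px(x,y,c,104)[:2] for x,y in zip(xs,ys)],np.float32)
rc=cv2.minAreaRect(P); print('bar top',np.round(rc[0],1),np.round(rc[1],1),rc[2],len(P))
cen=np.array(rc[0])
w=top&(im.min(2)>110); ys,xs=np.nonzero(w)
if len(xs):
    Q=np.array([px(x,y,c,104)[:2] for x,y in zip(xs,ys)]); m=Q.mean(0)-cen; print('pointer dir deg',np.degrees(np.arctan2(m[1],m[0])).round(1),m.round(1),len(xs))
    if len(xs)>5:
        u,s,v=np.linalg.svd(Q-Q.mean(0)); print('line dir',np.degrees(np.arctan2(v[0,1],v[0,0])).round(1))
deck=near&(abs(r[...,2]-60)<5)
red=deck&(im[...,0]>im[...,1]*1.8)&(im[...,0]>70); ys,xs=np.nonzero(red)
Q=np.array([px(x,y,c,60)[:2] for x,y in zip(xs,ys)]) if len(xs) else None
if Q is not None: m=Q.mean(0)-cen; print('red',len(xs),Q.mean(0).round(1),'dir',np.degrees(np.arctan2(m[1],m[0])).round(1),np.hypot(*m).round(1))
sk=near&(abs(r[...,2]-68)<3); ys,xs=np.nonzero(sk)
P=np.array([px(x,y,c,68)[:2] for x,y in zip(xs,ys)],np.float32); (a,b),rad=cv2.minEnclosingCircle(P); print('skirt',a,b,rad,len(P))
wt=deck&(im.min(2)>190); n,l,st,ce=cv2.connectedComponentsWithStats(wt.astype(np.uint8))
for i in range(1,n):
    if 4<st[i,4]<80:
        p=px(*ce[i],c,60)[:2]-cen; print('tick',st[i,4],np.degrees(np.arctan2(p[1],p[0])).round(1),np.hypot(*p).round(1))
E
python3 knob.py
```

```text
plate XY 48.2 0.1 ([516.6, -38.3, 21.6, 16.3, 7.2], 'board', [517.6, -37.5, 49.5, 33.2, 97.2], [352.0, 232.0])
plate XY 90.7 0.7 ([558.5, -32.7, 22.9, 16.2, 8.4], 'board', [559.8, -31.8, 49.4, 35.0, 97.5], [350.0, 285.0])
plate XY 133.9 -3.0 ([600.4, -27.4, 23.8, 16.1, 8.4], 'board', [603.1, -30.3, 42.8, 35.1, 97.5], [349.0, 333.0])
nest 48 1629 z 72.2 slope -0.002 0.002
nest 90 1303 z 72.0 slope 0.004 -0.001
nest 132 960 z 71.9 slope 0.007 0.002
[519.5 -67.8 220.7] 58.9833
bar top [ 537.4 -146.1] [14.4 42. ] 22.232830047607422 1102
pointer dir deg 103.3 [-1.8  7.8] 82
line dir -63.0
red 86 [ 580.  -161.8] dir -20.2 45.3
skirt 535.3904418945312 -112.4761962890625 67.07635498046875 4441
tick 9 -138.8 80.1
tick 14 -142.0 66.9
tick 6 -137.9 64.1
tick 5 -133.7 61.8
tick 48 -125.8 42.9
tick 38 -98.7 44.1
tick 32 -72.3 44.2
tick 26 -46.4 46.6
tick 5 -37.0 39.7
tick 10 -3.7 39.0
tick 26 5.8 42.2
```

All three boards lie flat in their nests. The knob bar is at (537.4, -146.1) with its pointer at 112.2°, and the red mark is at about -20.1°. That means turning the knob about 132.3° clockwise.

```bash
python3 - <<'E'
from h import *
rows([(537.2,-146.1,180,112.2,12),(537.2,-146.1,95,112.2,4)])
E
```

```text
-> [537.2, -146.1, 180, 112.2] 12 rows [[-0.013, -0.133, 0.068, 0.104], [-0.027, -0.131, 0.068, 0.104], [-0.041, -0.127, 0.068, 0.104], [-0.055, -0.122, 0.068, 0.104], [-0.068, -0.115, 0.068, 0.104], [-0.08, -0.107, 0.068, 0.104], [-0.091, -0.098, 0.068, 0.104], [-0.101, -0.087, 0.068, 0.104], [-0.11, -0.076, 0.068, 0.104], [-0.118, -0.063, 0.068, 0.104], [-0.124, -0.05, 0.068, 0.104], [-0.129, -0.036, 0.068, 0.104]]
-> [537.2, -146.1, 95, 112.2] 4 rows [0.0, 0.0, 0.425, 0.0]
```

Emit:
play_rows(commands=[[0, [-0.013, -0.133, 0.068], 0.104], [0, [-0.027, -0.131, 0.068], 0.104], [0, [-0.041, -0.127, 0.068], 0.104], [0, [-0.055, -0.122, 0.068], 0.104], [0, [-0.068, -0.115, 0.068], 0.104], [0, [-0.08, -0.107, 0.068], 0.104], [0, [-0.091, -0.098, 0.068], 0.104], [0, [-0.101, -0.087, 0.068], 0.104], [0, [-0.11, -0.076, 0.068], 0.104], [0, [-0.118, -0.063, 0.068], 0.104], [0, [-0.124, -0.05, 0.068], 0.104], [0, [-0.129, -0.036, 0.068], 0.104]])

```text
time: 59.98
tool_pos: [537.6, -146.0, 179.5]
tool_rot: [-0.0, 0.558, 0.83, -0.0]
ft_force: [-0.1, -0.0, -0.5]
grip_width: 46.2
grasp_force: 0.0
```

Emit:
play_rows(commands=[[0, [0, 0, 0], 0], [0, [0, 0, 0], 0], [0, [0, 0, 0], 0]])

```text
time: 60.23
tool_pos: [537.5, -145.9, 180.0]
tool_rot: [-0.0, 0.555, 0.832, 0.0]
ft_force: [0.2, 0.3, -0.4]
grip_width: 46.5
grasp_force: 0.0
```

```bash
python3 knob.py | grep -v tick; python3 - <<'E'
from h import *
rows([(537.2,-146.1,95,112.2,4)])
E
```

```text
[ 537.6 -145.9  180. ] 60.2833
bar top [ 538.2 -145.9] [13.8 41. ] 22.19434356689453 1478
pointer dir deg 111.4 [-3.6  9.1] 75
line dir -68.4
red 116 [ 579.9 -161.9] dir -20.9 44.7
skirt 535.3099365234375 -112.4139175415039 67.25666809082031 6358
-> [537.2, -146.1, 95, 112.2] 4 rows [0.0, -0.002, 0.425, 0.002]
```

Emit:
play_rows(commands=[[0, [0, 0.005, 0.425], 0], [0, [0, 0, 0.425], 0], [0, [0, 0, 0.425], 0], [0, [0, 0, 0.425], 0], [0, [0, 0, 0], 0], [1, [0, 0, 0], 0], [1, [0, 0, 0], 0], [1, [0, 0, 0], 0], [1, [0, 0, 0], 0], [1, [0, 0, 0], 0]], newtons=30)

```text
time: 61.12
tool_pos: [538.2, -146.5, 95.8]
tool_rot: [0.001, 0.556, 0.831, 0.0]
ft_force: [0.0, -0.8, -0.9]
grip_width: 17.6
grasp_force: 0.0
```

Emit:
play_rows(commands=[[1, [0, 0, 0], 0.1], [1, [0, 0, 0], 0.1], [1, [0, 0, 0], 0.1], [1, [0, 0, 0], 0.1], [1, [0, 0, 0], 0.1], [1, [0, 0, 0], 0.1], [1, [0, 0, 0], 0.1], [1, [0, 0, 0], 0.1], [1, [0, 0, 0], 0.1], [1, [0, 0, 0], 0.1], [1, [0, 0, 0], 0]])

```text
time: 62.03
tool_pos: [539.3, -146.6, 95.7]
tool_rot: [0.001, 0.899, 0.438, 0.002]
ft_force: [5.9, 0.3, -2.3]
grip_width: 13.7
grasp_force: 29.9
```

Emit:
play_rows(commands=[[1, [0, 0, 0], 0.1], [1, [0, 0, 0], 0.1], [1, [0, 0, 0], 0.1], [1, [0, 0, 0], 0.1], [1, [0, 0, 0], 0.1], [1, [0, 0, 0], 0.1], [1, [0, 0, 0], 0.1], [1, [0, 0, 0], 0.1], [1, [0, 0, 0], 0.1], [1, [0, 0, 0], 0.1], [1, [0, 0, 0], 0]])

```text
time: 62.95
tool_pos: [539.7, -147.5, 95.7]
tool_rot: [0.001, 0.998, -0.07, 0.003]
ft_force: [8.3, -4.9, -5.4]
grip_width: 14.0
grasp_force: 29.9
```

Emit:
play_rows(commands=[[1, [0, 0, 0], 0.1], [1, [0, 0, 0], 0.1], [1, [0, 0, 0], 0], [1, [0, 0, 0], 0]])

```text
time: 63.28
tool_pos: [539.6, -147.7, 95.7]
tool_rot: [0.001, 0.985, -0.171, 0.003]
ft_force: [7.6, -6.9, -5.5]
grip_width: 13.8
grasp_force: 29.9
```

```bash
python3 - <<'E'
from h import *
M=T(); print(M[:3,3],np.degrees(np.arctan2(M[1,0],M[0,0])),robot.state()['ft_torque'])
E
```

```text
[ 539.57297869 -147.66007343   95.68707946] -19.645312932030826 [-1.19633153 -1.10883067 -0.02956355]
```

Emit:
play_rows(commands=[[1, [0, 0, 0], 0.01], [1, [0, 0, 0], 0], [0.1, [0, 0, 0], 0], [0.1, [0, 0, 0], 0], [0.1, [0, 0, 0], 0], [0.1, [0, 0, -0.2], 0], [0.1, [0, 0, -0.5], 0], [0.1, [0, 0, -0.5], 0], [0.1, [0, 0, -0.5], 0], [0.1, [0, 0, 0], 0], [0.1, [0, 0, 0], 0], [0.1, [0, 0, 0], 0]])

```text
time: 64.28
tool_pos: [537.5, -146.2, 179.7]
tool_rot: [-0.0, 0.984, -0.175, -0.0]
ft_force: [-0.1, -0.5, -1.0]
grip_width: 41.6
grasp_force: 0.0
```

```bash
python3 knob.py
```

```text
[ 537.3 -146.2  179.2] 64.3333
bar top [ 539.6 -147.2] [13.7 41.3] 70.33758544921875 1504
pointer dir deg -20.8 [ 9.5 -3.6] 85
line dir 161.5
red 140 [ 579.5 -161.5] dir -19.6 42.3
skirt 535.0888671875 -113.25487518310547 67.32691192626953 5106
tick 37 -75.4 42.6
tick 37 -102.7 43.5
tick 42 -129.6 44.2
```

Emit:
play_rows(commands=[[0.1, [0, 0, -0.6], 0], [0.1, [0, 0, -0.6], 0], [0.1, [0, 0, -0.6], 0], [0.1, [0, 0, -0.6], 0], [0.1, [0, 0, -0.6], 0], [0.1, [0, 0, -0.6], 0], [0.1, [0, 0, 0], 0], [0.1, [0, 0, 0], 0]])

```text
time: 65.0
tool_pos: [538.0, -146.4, 360.1]
tool_rot: [0.0, 0.984, -0.175, 0.0]
ft_force: [1.0, -0.1, -0.7]
grip_width: 41.6
grasp_force: 0.0
```

```bash
python3 - <<'E'
from h import *
c=cam('wrist'); save('w11',c[0]); r=world(c)
for n,s in (('h0',32),('h1',-32)):
    p=plate(YAW,190,s); m=np.hypot(r[...,0]-p[0],r[...,1]-p[1])<6; print(n,'top z',np.median(r[m][:,2]).round(1))
E
```

```text
h0 top z 81.5
h1 top z 81.1
```

View pics/w11.png

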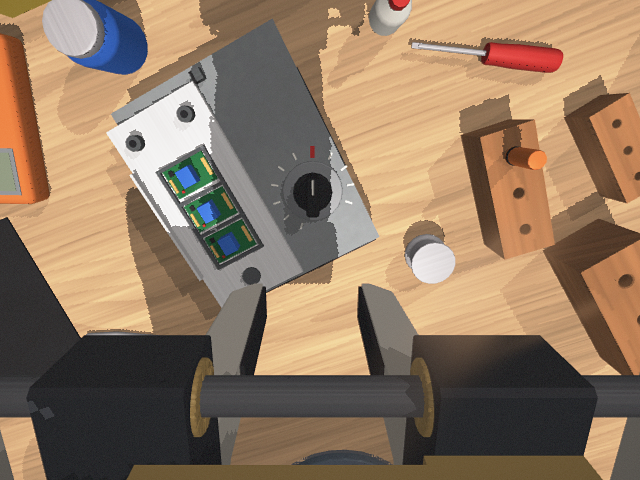

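The picture confirms the result. Both bolts are seated at (135,143) and (186,114), and the three boards are in their nests. The knob pointer at (312,187) lines up with the red mark at (312,152), and the drift is in the rack at (525,158).

```bash
python3 -c "
from workcell import robot
print(robot.job_done())"
```

```text
the job is handed in; nothing more can be done
None
```

I've handed the job in, with no verdict shown: the carrier plate is bolted with both bolts home, the drift is back in the rack, all three relay boards lie flat in their nests, and the thermostat is on the red 180 mark to within about 1°.

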